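Hang up the dust cover and seat the keyed tube rotor in its drive

TASK

Lift the dust cover off the drive unit by its bail handle, hang it by that handle on the hook of the stand and let go of it. Then take the tube rotor from its parking block by the grip bar, push its keyed shaft into the drive's hub, turning it until the key slips into the slot, and push on against the spring ejector until the rotor is fully home on the hub. Finish like that, still gripping the rotor and pressing it home (the ejector lifts it if you let go); leave the other things on the bench where they are.

Things in the scene. Friction and masses are not known exactly. Their poses are not given: they have to be found in the camera images.
- drive: Drive unit, fixed: white box 150 x 150 x 70 mm with a grey top plate, dark display on its front (-x); origin under its centre. On the middle of its top stands a steel hub, 52 mm across, 32 mm tall, with a plain vertical bore 18.4 mm wide, 32 mm deep. Its spindle is stiff (1.5 N m): it does not turn along under light rubbing.
- hub_mouth (a point): Centre of the hub's top face on the bore axis, 102 mm above the table; axes as the drive. A keyway 8 mm wide, open at the top and full depth, widens the bore on one side to 14 mm from the axis. Its direction is not reported: within 0.6 rad either side of the drive's -x, new each time; it is seen from above once the cover is off, or felt by turning the key over it.
- ejector (a joint): Spring-loaded brass plunger in the bore: 0 when released (its top then 18 mm below the hub mouth), grows as it is pressed down, 0.008 m when the rotor is fully home, stop at 0.010. Pushing it takes 6 N at first and 10 N at 0.008 m, so it lifts the rotor if let go.
- cover: Dust cover, loose, about 90 g: upside-down grey plastic cup 90 mm across, 46 mm high, standing over the hub on the drive's top plate (70 mm up), with a steel bail handle: an arch in its y-z plane, uprights at y = -40 and +40 mm, level top bar along y. Origin at the centre of the lower rim, z up.
- cover_bar (a point): Middle of the handle's top bar, 104 mm above the cover's origin; the bar is round, 7 mm thick, along the cover's y. The window under it is 54 mm high and 73 mm wide. Pinch the bar off-centre (about 24 mm) to leave room for the hook's peg in the middle.
- hook: Hook stand, fixed: grey base plate 150 x 90 x 12 mm (x from -55 to +95 mm), steel post 14 mm thick at x = +75 mm, level peg 8 mm thick along x, its axis 200 mm up, from the post to x = -22 mm, where its end turns up to x = -34 mm, topping out at 220 mm. Origin on the table under the hanging place; the open end points to its -x.
- hook_peg (a point): Point on the peg's axis, 200 mm above the table and 75 mm from the post, straight above the stand's origin: the handle's bar is to hang about here, across the peg.
- stand: Parking block of the rotor, fixed: white block 90 x 90 mm, 40 mm high, with one hole 33 mm wide and 36 mm deep in the middle; origin under its centre.
- rotor: Tube rotor, loose, 0.17 to 0.35 kg, its shaft hanging in the parking block. Aluminium disc 72 mm across, 10 mm thick; origin at the centre of its underside (the shoulder that seats on the hub's top face). Grip bar on top, 44 mm long along x, 18 mm wide along y, from 10 to 46 mm above the origin. On the key's side (-x) the disc top has a small rib where the 7 others have dark tube holes.
- shaft_tip (a point): Lower end of the rotor's steel shaft, 26 mm below its origin; shaft 16 mm thick, tip tapered. On its -x side a key 6 mm wide reaches 12.5 mm from the axis and runs from the disc 18 mm down: the last 8 mm of the shaft is round and enters the bore at any angle, then the key rests on the hub's face (origin 18 mm above hub_mouth) until it meets the slot.
- jar: Bystander: amber jar, 52 mm across, 75 mm high; origin under it.
- dish: Bystander: flat white dish, 92 mm across, 16 mm high; origin under it.
- driver: Bystander: screwdriver, 150 mm long, lying along its x; origin under it.
- mouse: Bystander: black computer mouse, 100 x 60 x 30 mm; origin under it.
- timer: Bystander: white timer, 50 x 70 x 22 mm; origin under it.
- bottle: Bystander: white bottle, 56 mm across, 160 mm high; origin under it.
There are look-alikes about, which are no part of the job. What is shaped like the rotor but yellow is not meant. What is shaped like the cover but green is not meant.

How it is judged:
By the outcome, as a careful person would: the job done as asked, in the order asked, and still so for the second after the job is handed in, while the arm keeps its last pose, push and grip.
It also fails if it takes over 72 s, if anything falls off the work surface, if the arm or the gripper's body presses on something with over 40 N, if the wrist force passes 120 N, or if a joint passes its speed limit or range.

ROBOT

A 6-joint arm with a two-finger parallel gripper is mounted at the origin on the work surface. World frame = base frame: x ahead of the robot, y to its left, z up, the work surface at z = 0. Lengths are in m, angles in degrees, forces in N, time in s.
With the tool pointing down it reaches from about 0.35 to 0.875 m from the base axis. Payload 4.2 kg.
Tool frame: the origin (TCP) lies midway between the tips of the shut fingers; the grasp point (between the pads) lies 19 mm behind it; z points along the fingers, y is the line along which they close (so a half turn about z gives the same grasp; the last joint's range is limited). The gripper opens to 87 mm and grips with 3 to 60 N. Pads are 19 mm wide; open, the fingers measure 117 mm over their backs; the gripper's body (75 mm by 190 mm) begins 51 mm behind the grasp point.
Start: joints at [81.108, 22.042, 0.453, 0, -68.411, -14.817], TCP at [0.251, 0.572, 0.195] pointing down, gripper open.
Joint ranges: [-179.83, 179.83], [-69.29, 118.12], [-61.27, 80.66], [-181.25, 117.63], [-171.15, -9.14], [-177.46, 177.46]. Speed limits (degrees/s): [159.86, 159.86, 180, 180, 180, 180].

INTERFACE

Orientations are given as a 3x3 rotation matrix whose columns are the frame's x, y, z axes.
In Python, from station import * gives the robot as it stands. The module is installed in compiled form; this text tells all that it offers.
- The arm moves only by the tool servo_tool, never from a script. Its argument "deltas" is a list of rows, each an object of numbers: "tx", "ty", "tz": the shift along the tool's x, y, z in mm; "ax", "ay", "az": the turn, a rotation vector about the tool's x, y, z in rad; "claw": the finger opening in mm, from 0 to 87. In form: [{"tx": .., "ty": .., "tz": .., "ax": .., "ay": .., "az": .., "claw": ..}, ...]. A call has 1 to 12 rows; each row is the pose to reach, as a shift and turn from the pose commanded when the call began, along the tool's axes at that moment; what a row does not reach only later rows make up. A row lasts 1/12 s, in which the tool goes at most 41.7 mm and 7.16 degrees, less where a joint would pass 70% of its speed; a pose out of reach is approached as far as the arm can. A call with a gripper value outside its range is refused whole. The fingers move at their own pace and stop on an object; the grip force is fixed at half the most. Time passes only in rows, so rows that repeat a pose let the fingers close. It gives the time, the measured TCP pose, the force, the opening and the grip force at its end, in the units of the state.
- sense(): the state, without advancing time (a new reading comes with each control period).
- capture(name): name is "scene" or "top"; returns the picture (384x512x3 uint8, blue, green, red); there is no depth.
- calibration(name): a dict with "fx", "fy", "cx", "cy" (pixels), "cam_to_world" (4x4, takes a point from camera to world coordinates). Camera axes: x right, y down, z forward; pixel columns grow to the right and rows downward; lengths in m; the calibration is good to about 2 mm. A picture is of the moment at which its call begins. calibration takes no time and is no camera call.
- finish_job(): hands the job in; it is judged then, once.
Trained networks look in the newest picture that a camera, given by its name, has taken for a name from the list of things; names that differ only in an ending like _2 or _b are one class to them, and where a whole thing is asked for, a point or a joint stands for the part that bears it (a point fixed in the world has none). Each returns a list of dicts, best first, with "confidence" (0 to 1); they miss things now and then, are a little off and sometimes report something else, mostly with a low value. They report only what shows in the picture. A call takes as long as a camera call. They do not tell look-alikes from the thing itself.
- recognise(label, camera): "xyz" ([x, y, z] in m, in the coordinates of the camera as it stood for that picture, good to about 4 mm: the middle of the surface that is visible of it).
- trace(label, camera): "mask" (384x512 bool, what is visible of it).
The state is a dict: "time_s": time; "joints": joint angles; "joint_velocities": joint speeds; "effort": joint torques, N m; "tcp_pos": TCP position; "ee_rot": TCP orientation; "wrist_force": force on the tool from outside, world axes, zero at the start; "moment": the same for the moment, N m; "gripper_width": opening from 0.0 (shut) to 1.0 (fully open); "gripper_force": force on a finger pad.
Only numpy, scipy, OpenCV 4.12 (cv2) and the standard library are available. Lean on these libraries where they do the work, as an engineer would, in place of code of your own. Each camera call takes 0.05 s, during which the arm holds its last target. There are 200 camera calls.

## Working session

There is one attempt and no reset: what is moved stays moved. The work goes in short steps, Python scripts to look and compute and a tool call to move; the robot and the scene stay as the last step left them, time stands still between calls to the robot, and variables do not carry over. Pictures are saved under pics/ and viewed, at most 10 in all, crops included, and the job is handed in when it is done.

Besides the shell and the picture viewer there is one more tool, called as name(argument=value, ...), one argument or row to a line, values as JSON. servo_tool: Moves the arm, as the interface text tells. Its arguments: {"type":"object","properties":{"deltas":{"type":"array","items":{"type":"object","properties":{"tx":{"type":"number"},"ty":{"type":"number"},"tz":{"type":"number"},"ax":{"type":"number"},"ay":{"type":"number"},"az":{"type":"number"},"claw":{"type":"number"}}}}},"required":["deltas"]}

```bash
mkdir -p pics; python3 - <<'E'
from station import *
import cv2,numpy as np
s=sense();print({k:np.round(v,3).tolist() for k,v in s.items()})
for n in("scene","top"):
    im=capture(n);cv2.imwrite(f"pics/{n}0.png",im)
    c=calibration(n);print(n,c["fx"],c["cx"],c["cy"],np.round(c["cam_to_world"],3).tolist())
    T=np.array(c["cam_to_world"])
    for l in("drive","cover","cover_bar","hook","hook_peg","stand","rotor"):
        for d in recognise(l,n):
            if d["confidence"]>.2:
                p=np.array(d["xyz"]);print(l,round(d["confidence"],2),np.round((T@np.r_[p,1])[:3],3),np.round([c["fx"]*p[0]/p[2]+c["cx"],c["fy"]*p[1]/p[2]+c["cy"]]))
E
```

```text
{'time_s': 0.0, 'joints': [81.108, 22.09, 0.379, -0.031, -68.409, -14.818], 'joint_velocities': [-0.034, -0.064, -0.015, 0.049, -0.064, 0.033], 'effort': [-0.001, -39.067, 18.74, 4.22, 0.011, -0.0], 'tcp_pos': [0.251, 0.572, 0.194], 'ee_rot': [[0.916, -0.402, -0.001], [-0.402, -0.916, -0.002], [0.0, 0.002, -1.0]], 'wrist_force': [0.268, 0.303, -0.883], 'moment': [0.008, 0.01, -0.04], 'gripper_force': 0.0, 'gripper_width': 1.002}
scene 362.09233080849936 259.23516867872513 189.41396161316007 [[-0.291, 0.682, -0.67, 1.218], [0.957, 0.215, -0.197, 0.123], [0.009, -0.699, -0.715, 0.892], [0.0, 0.0, 0.0, 1.0]]
drive 0.94 [0.629 0.016 0.07 ] [282. 243.]
drive 0.58 [ 0.585 -0.001  0.111] [280. 221.]
cover 0.89 [0.41  0.036 0.044] [304. 196.]
cover 0.7 [0.584 0.    0.111] [281. 220.]
cover 0.52 [0.769 0.135 0.072] [314. 299.]
cover_bar 0.78 [0.409 0.035 0.046] [304. 196.]
hook 0.7 [ 0.55  -0.261  0.012] [202. 214.]
hook_peg 0.91 [ 0.548 -0.26   0.012] [203. 213.]
stand 0.66 [0.57  0.262 0.042] [371. 254.]
rotor 0.95 [0.542 0.262 0.045] [372. 246.]
rotor 0.85 [0.419 0.266 0.033] [376. 217.]
top 458.9551006776872 254.71556818214682 182.25004567888527 [[0.004, -0.999, 0.051, 0.47], [-1.0, -0.004, -0.007, -0.085], [0.008, -0.051, -0.999, 1.389], [0.0, 0.0, 0.0, 1.0]]
drive 0.68 [0.566 0.006 0.072] [220. 172.]
cover 0.95 [0.394 0.037 0.042] [209. 232.]
cover 0.9 [ 0.571 -0.002  0.114] [222. 169.]
cover 0.51 [0.532 0.256 0.052] [134. 184.]
cover_bar 0.74 [0.387 0.033 0.048] [210. 234.]
cover_bar 0.65 [0.568 0.002 0.115] [220. 170.]
hook 0.95 [ 0.532 -0.252  0.012] [307. 185.]
hook 0.58 [0.751 0.13  0.076] [177. 108.]
hook_peg 0.82 [ 0.526 -0.253  0.014] [307. 187.]
stand 0.83 [0.531 0.248 0.041] [138. 184.]
rotor 0.7 [0.406 0.263 0.04 ] [132. 227.]
rotor 0.63 [0.532 0.258 0.048] [134. 184.]
```

```bash
python3 - <<'E'
import cv2
a=cv2.imread("pics/scene0.png");b=cv2.imread("pics/top0.png")
cv2.imwrite("pics/s1.png",cv2.resize(a,(800,600),interpolation=cv2.INTER_CUBIC))
cv2.imwrite("pics/t1.png",cv2.resize(b[70:270,90:357],(800,600),interpolation=cv2.INTER_CUBIC))
E
```

```text
(no output)
```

View pics/s1.png

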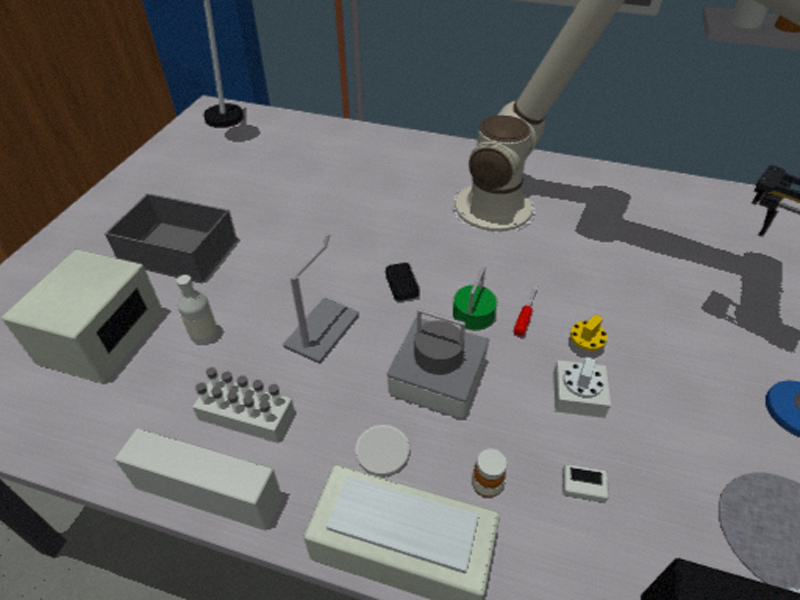

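View pics/t1.png

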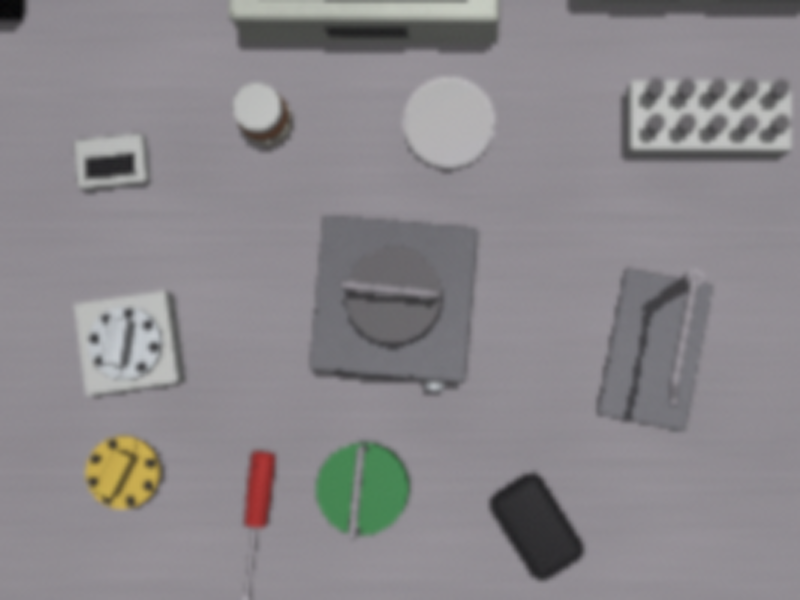

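Scene view: white rotor in the parking block at about (585,378), cover on the drive at (438,345), hook stand at (322,300), with yellow and green decoys beside them. Top crop: cover bar runs (343,287)-(440,293), peg (697,275)-(675,395), and rotor is at (125,342). Next I'll back-project these and check with overlays.

```bash
cat > h.py <<'E'
from station import *
import cv2,numpy as np
C={n:calibration(n) for n in("scene","top")}
def proj(n,P):
    c=C[n];p=np.linalg.inv(c["cam_to_world"])@np.c_[np.atleast_2d(P),np.ones(len(np.atleast_2d(P)))].T
    return np.c_[c["fx"]*p[0]/p[2]+c["cx"],c["fy"]*p[1]/p[2]+c["cy"]]
def back(n,uv,z):
    c=C[n];T=np.array(c["cam_to_world"]);d=T[:3,:3]@[(uv[0]-c["cx"])/c["fx"],(uv[1]-c["cy"])/c["fy"],1]
    return T[:3,3]+d*(z-T[2,3])/d[2]
def crop(n,im,cen,r,name,pts=None,s=None):
    x,y=int(cen[0]-r),int(cen[1]-r*.75);s=800/(2*r)
    M=np.array([[s,0,-x*s],[0,s,-y*s]],float)
    o=cv2.warpAffine(im,M,(800,600),flags=cv2.INTER_CUBIC)
    for pl,col in(pts or []):
        q=((proj(n,pl)-[x,y])*s).astype(np.int32)
        cv2.polylines(o,[q.reshape(-1,1,2)],False,col,1)
    cv2.imwrite(f"pics/{name}.png",o);print(name,"origin",x,y,"scale",s)
def circ(c,r,z,k=40):
    t=np.linspace(0,2*np.pi,k);return np.c_[c[0]+r*np.cos(t),c[1]+r*np.sin(t),0*t+z]
E
python3 - <<'E'
from h import *
t=lambda x,y:(90+x/2.996-.33,70+y/3.-.33)
a,b=back("top",t(343,287),.174),back("top",t(440,293),.174)
print("bar",a,b,(a+b)/2,np.degrees(np.arctan2(*(b-a)[:2][::-1])))
co=[back("top",t(*q),.07) for q in((323,215),(478,228),(466,380),(312,374))];print("drive",np.round(co,4),np.mean(co,0))
co=[back("top",t(*q),.012) for q in((627,268),(713,283),(685,430),(598,414))];print("hookbase",np.round(co,4))
p=back("top",t(693,285),.2);q=back("top",t(675,395),.21);print("peg",p,q)
sb=[back("top",t(*q),.04) for q in((75,304),(166,291),(181,383),(86,396))];print("stand",np.round(sb,4),np.mean(sb,0))
p=back("top",t(125,342),.085);print("rotor",p)
a=cv2.imread("pics/top0.png");b=cv2.imread("pics/scene0.png")
w1=a;crop("top",a,(132,184),22,"rt");crop("scene",b,(373,243),26,"rs")
A=cv2.imread("pics/rt.png");B=cv2.imread("pics/rs.png")
cv2.imwrite("pics/r2.png",cv2.resize(np.hstack([A[:, 100:700],B[:,100:700]]),(800,400)))
E
```

```text
bar [0.57663443 0.04043368 0.174     ] [ 0.57169939 -0.04546134  0.174     ] [ 0.57416691 -0.00251383  0.174     ] -93.28827399265504
drive [[ 0.6552  0.0711  0.07  ]
 [ 0.6434 -0.0783  0.07  ]
 [ 0.497  -0.0675  0.07  ]
 [ 0.5022  0.08    0.07  ]] [0.57443744 0.00132208 0.07      ]
hookbase [[ 0.6113 -0.2281  0.012 ]
 [ 0.5966 -0.3146  0.012 ]
 [ 0.4492 -0.286   0.012 ]
 [ 0.4648 -0.1989  0.012 ]]
peg [ 0.57746209 -0.26586595  0.2       ] [ 0.48199359 -0.24855707  0.21      ]
stand [[0.5705 0.3168 0.04  ]
 [0.5837 0.2279 0.04  ]
 [0.4936 0.2118 0.04  ]
 [0.4805 0.3043 0.04  ]] [0.53208274 0.26520145 0.04      ]
rotor [0.53133831 0.25544587 0.085     ]
rt origin 110 167 scale 18.181818181818183
rs origin 347 223 scale 15.384615384615385
```

View pics/r2.png

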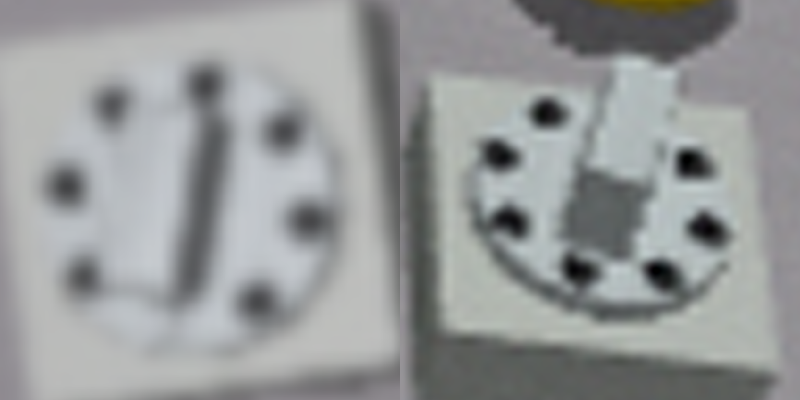

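The zoom of the rotor shows seven holes. The gap is at the bottom of the top view, about (165,330), so the key points to world -x and the rotor yaw is about -9°. Next I'll work out the moves.

```bash
cat >> h.py <<'E'
def yaw(s=None):
    R=np.array((s or sense())["ee_rot"]);return np.degrees(np.arctan2(R[1,0],R[0,0]))
def go(p,y):
    s=sense();R=np.array(s["ee_rot"]);R0=cv2.Rodrigues(np.array([np.pi,0,0]))[0]
    a=np.radians(y);Rz=np.array([[np.cos(a),-np.sin(a),0],[np.sin(a),np.cos(a),0],[0,0,1]])
    r=cv2.Rodrigues(R.T@(Rz@R0))[0].ravel()
    print("t",s["time_s"],"tcp",np.round(s["tcp_pos"],4),"yaw",round(yaw(s),2),"F",np.round(s["wrist_force"],1),"w",round(s["gripper_width"]*87,1))
    print("  mm",np.round(R.T@(np.array(p)-s["tcp_pos"])*1000,1),"rad",np.round(r,4))
E
python3 - <<'E'
from h import *
print("rotor",back("top",(130.74,183.7),.05))
go([.5755,.0215,.215],-93.3)
a=cv2.imread("pics/scene0.png")
# check: hypotheses in scene camera
cy=np.radians(-3.3);ux=np.array([np.cos(cy),np.sin(cy),0]);uy=np.array([-np.sin(cy),np.cos(cy),0])
cov=np.array([.574,-.0005,.07]);G=(0,255,0)
P=[([cov+40*.001*s*uy+np.array([0,0,.046]) if 0 else cov+.04*s*uy+[0,0,z] for s,z in((-1,.046),(-1,.104),(1,.104),(1,.046))],G),(circ(cov,.045,.07),G),(circ(cov,.045,.116),(255,0,0))]
hy=np.radians(-11);hx=np.array([np.cos(hy),np.sin(hy),0]);h0=np.array([.511,-.2535,0])
P+=[([h0+.075*hx+[0,0,.0],h0+.075*hx+[0,0,.2],h0-.028*hx+[0,0,.2],h0-.028*hx+[0,0,.22]],(0,0,255))]
c=cv2.imread("pics/top0.png")
crop("scene",a,(245,205),65,"os",P);crop("top",c,(255,178),65,"ot",P)
cv2.imwrite("pics/o2.png",cv2.resize(np.vstack([cv2.imread("pics/os.png"),cv2.imread("pics/ot.png")])[:, :],(400*2,600*2))[:,:] if 0 else np.hstack([cv2.resize(cv2.imread(f"pics/{k}.png"),(400,300)) for k in("os","ot")]))
E
```

```text
rotor [0.53289689 0.26647862 0.05      ]
t 0.8 tcp [0.2513 0.5723 0.1954] yaw -23.71 F [-0.3 -0.1 -0.4] w 87.3
  mm [518.3 373.9 -19.7] rad [-0.      0.      1.2146]
os origin 180 156 scale 6.153846153846154
ot origin 190 129 scale 6.153846153846154
```

View pics/o2.png

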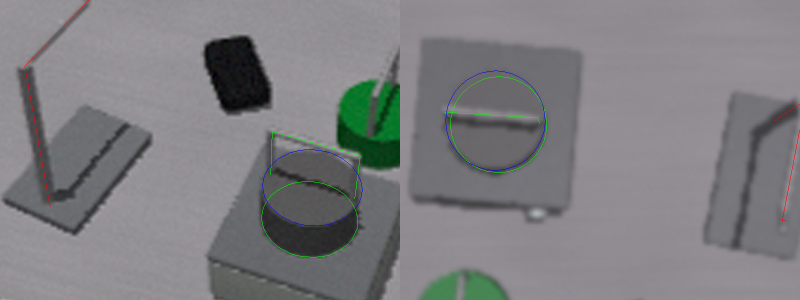

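The overlay matches the cover arch, cup and hook peg to about 1-2 px in both cameras. I'll move above the pinch point.

servo_tool(
  deltas=[
    {"tx": 30,"ty": 22,"tz": -20,"az": 0.08},
    {"tx": 65,"ty": 47,"tz": -20,"az": 0.18},
    {"tx": 100,"ty": 72,"tz": -20,"az": 0.28},
    {"tx": 135,"ty": 97,"tz": -20,"az": 0.38},
    {"tx": 167,"ty": 121,"tz": -20,"az": 0.48},
    {"tx": 200,"ty": 144,"tz": -20,"az": 0.58},
    {"tx": 233,"ty": 168,"tz": -20,"az": 0.68},
    {"tx": 266,"ty": 192,"tz": -20,"az": 0.78},
    {"tx": 300,"ty": 216,"tz": -20,"az": 0.88},
    {"tx": 333,"ty": 240,"tz": -20,"az": 0.98},
    {"tx": 366,"ty": 264,"tz": -20,"az": 1.08},
    {"tx": 400,"ty": 288,"tz": -20,"az": 1.18,"claw": 60},
  ],
)

```text
schema error: expected keys tx, ty, tz, ax, ay, az, claw
```

```bash
python3 -c "
from h import *
go([.5755,.0225,.215],-93.3)"
```

```text
t 0.8 tcp [0.2513 0.5723 0.1954] yaw -23.71 F [-0.3 -0.1 -0.4] w 87.3
  mm [517.9 373.  -19.7] rad [-0.      0.      1.2146]
```

servo_tool(
  deltas=[
    {"tx": 30,"ty": 22,"tz": -20,"ax": 0,"ay": 0,"az": 0.1,"claw": 60},
    {"tx": 62,"ty": 45,"tz": -20,"ax": 0,"ay": 0,"az": 0.2,"claw": 60},
    {"tx": 94,"ty": 68,"tz": -20,"ax": 0,"ay": 0,"az": 0.3,"claw": 60},
    {"tx": 126,"ty": 91,"tz": -20,"ax": 0,"ay": 0,"az": 0.4,"claw": 60},
    {"tx": 158,"ty": 114,"tz": -20,"ax": 0,"ay": 0,"az": 0.5,"claw": 60},
    {"tx": 190,"ty": 137,"tz": -20,"ax": 0,"ay": 0,"az": 0.6,"claw": 60},
    {"tx": 222,"ty": 160,"tz": -20,"ax": 0,"ay": 0,"az": 0.7,"claw": 60},
    {"tx": 254,"ty": 183,"tz": -20,"ax": 0,"ay": 0,"az": 0.8,"claw": 60},
    {"tx": 286,"ty": 206,"tz": -20,"ax": 0,"ay": 0,"az": 0.9,"claw": 60},
    {"tx": 318,"ty": 229,"tz": -20,"ax": 0,"ay": 0,"az": 1.0,"claw": 60},
    {"tx": 350,"ty": 252,"tz": -20,"ax": 0,"ay": 0,"az": 1.1,"claw": 60},
    {"tx": 382,"ty": 275,"tz": -20,"ax": 0,"ay": 0,"az": 1.215,"claw": 60},
  ],
)

```text
time_s: 1.8
tcp_pos: [0.4911, 0.1651, 0.2158]
ee_rot: [[-0.063, -0.998, 0.001], [-0.998, 0.063, 0.0], [-0.001, -0.001, -1.0]]
wrist_force: [0.5, 0.3, -0.5]
gripper_width: 0.689
gripper_force: 0.0
```

```bash
python3 -c "
from h import *
go([.5755,.0225,.215],-93.3)"
```

```text
t 1.8 tcp [0.4911 0.1651 0.2158] yaw -93.6 F [ 0.5  0.3 -0.5] w 60.0
  mm [137.  -93.2   0.8] rad [-0.0008  0.0005 -0.0052]
```

servo_tool(
  deltas=[
    {"tx": 34,"ty": -23,"tz": 0,"ax": 0,"ay": 0,"az": -0.005,"claw": 60},
    {"tx": 68,"ty": -46,"tz": 0,"ax": 0,"ay": 0,"az": -0.005,"claw": 60},
    {"tx": 102,"ty": -70,"tz": 0,"ax": 0,"ay": 0,"az": -0.005,"claw": 60},
    {"tx": 128,"ty": -87,"tz": 0,"ax": 0,"ay": 0,"az": -0.005,"claw": 60},
    {"tx": 137,"ty": -93,"tz": 0,"ax": 0,"ay": 0,"az": -0.005,"claw": 60},
    {"tx": 137,"ty": -93,"tz": 15,"ax": 0,"ay": 0,"az": -0.005,"claw": 60},
    {"tx": 137,"ty": -93,"tz": 35,"ax": 0,"ay": 0,"az": -0.005,"claw": 50},
    {"tx": 137,"ty": -93,"tz": 52,"ax": 0,"ay": 0,"az": -0.005,"claw": 40},
    {"tx": 137,"ty": -93,"tz": 60,"ax": 0,"ay": 0,"az": -0.005,"claw": 30},
    {"tx": 137,"ty": -93,"tz": 60,"ax": 0,"ay": 0,"az": -0.005,"claw": 15},
    {"tx": 137,"ty": -93,"tz": 60,"ax": 0,"ay": 0,"az": -0.005,"claw": 0},
    {"tx": 137,"ty": -93,"tz": 60,"ax": 0,"ay": 0,"az": -0.005,"claw": 0},
  ],
)

```text
time_s: 2.8
tcp_pos: [0.5762, 0.0251, 0.1567]
ee_rot: [[-0.052, -0.999, 0.002], [-0.999, 0.052, 0.0], [-0.0, -0.002, -1.0]]
wrist_force: [1.3, 0.0, 1.0]
gripper_width: 0.321
gripper_force: 0.0
```

servo_tool(
  deltas=[
    {"tx": 0,"ty": 0,"tz": 0,"ax": 0,"ay": 0,"az": 0,"claw": 0},
    {"tx": 0,"ty": 0,"tz": 0,"ax": 0,"ay": 0,"az": 0,"claw": 0},
    {"tx": 0,"ty": 0,"tz": 0,"ax": 0,"ay": 0,"az": 0,"claw": 0},
  ],
)

```text
time_s: 3.05
tcp_pos: [0.5757, 0.0249, 0.1562]
ee_rot: [[-0.053, -0.999, 0.001], [-0.999, 0.053, 0.0], [-0.0, -0.001, -1.0]]
wrist_force: [-0.2, 0.2, -0.1]
gripper_width: 0.09
gripper_force: 0.0
```

```bash
python3 - <<'E'
from h import *
go([.5755,.0225,.155],-93.3)
hy=np.radians(-11);hx=np.array([np.cos(hy),np.sin(hy),0]);h0=np.array([.511,-.2535,0]);hy_=np.array([-hx[1],hx[0],0])
print(h0-.1*hx+.024*hy_)
go(h0-.1*hx+.024*hy_+[0,0,.241],-101)
E
```

```text
t 3.05 tcp [0.5757 0.0249 0.1562] yaw -93.03 F [-0.2  0.2 -0.1] w 7.8
  mm [2.4 0.1 1.2] rad [-0.0014  0.0005  0.0048]
[ 0.4174167  -0.21086005  0.        ]
t 3.05 tcp [0.5757 0.0249 0.1562] yaw -93.03 F [-0.2  0.2 -0.1] w 7.8
  mm [243.7 145.5 -85.2] rad [-0.0014  0.0006  0.1392]
```

servo_tool(
  deltas=[
    {"tx": 0,"ty": 0,"tz": 0,"ax": 0,"ay": 0,"az": 0,"claw": 0},
    {"tx": 0,"ty": 0,"tz": 0,"ax": 0,"ay": 0,"az": 0,"claw": 0},
    {"tx": 0,"ty": 0,"tz": 0,"ax": 0,"ay": 0,"az": 0,"claw": 0},
    {"tx": 0,"ty": 0,"tz": -3,"ax": 0,"ay": 0,"az": 0,"claw": 0},
    {"tx": 0,"ty": 0,"tz": -10,"ax": 0,"ay": 0,"az": 0,"claw": 0},
    {"tx": 0,"ty": 0,"tz": -20,"ax": 0,"ay": 0,"az": 0,"claw": 0},
    {"tx": 0,"ty": 0,"tz": -32,"ax": 0,"ay": 0,"az": 0,"claw": 0},
    {"tx": 0,"ty": 0,"tz": -46,"ax": 0,"ay": 0,"az": 0,"claw": 0},
    {"tx": 0,"ty": 0,"tz": -60,"ax": 0,"ay": 0,"az": 0,"claw": 0},
    {"tx": 0,"ty": 0,"tz": -74,"ax": 0,"ay": 0,"az": 0,"claw": 0},
    {"tx": 0,"ty": 0,"tz": -82,"ax": 0,"ay": 0,"az": 0,"claw": 0},
    {"tx": 0,"ty": 0,"tz": -86,"ax": 0,"ay": 0,"az": 0,"claw": 0},
  ],
)

```text
time_s: 4.05
tcp_pos: [0.5762, 0.0248, 0.2437]
ee_rot: [[-0.053, -0.999, 0.004], [-0.999, 0.053, 0.001], [-0.001, -0.004, -1.0]]
wrist_force: [0.4, 0.3, -0.1]
gripper_width: 0.005
gripper_force: 0.0
```

servo_tool(
  deltas=[
    {"tx": 10,"ty": 6,"tz": 0,"ax": 0,"ay": 0,"az": 0.01,"claw": 0},
    {"tx": 26,"ty": 16,"tz": 0,"ax": 0,"ay": 0,"az": 0.02,"claw": 0},
    {"tx": 48,"ty": 29,"tz": 0,"ax": 0,"ay": 0,"az": 0.03,"claw": 0},
    {"tx": 74,"ty": 44,"tz": 0,"ax": 0,"ay": 0,"az": 0.045,"claw": 0},
    {"tx": 100,"ty": 60,"tz": 0,"ax": 0,"ay": 0,"az": 0.06,"claw": 0},
    {"tx": 126,"ty": 75,"tz": 0,"ax": 0,"ay": 0,"az": 0.075,"claw": 0},
    {"tx": 152,"ty": 91,"tz": 0,"ax": 0,"ay": 0,"az": 0.09,"claw": 0},
    {"tx": 178,"ty": 106,"tz": 0,"ax": 0,"ay": 0,"az": 0.105,"claw": 0},
    {"tx": 204,"ty": 122,"tz": 0,"ax": 0,"ay": 0,"az": 0.12,"claw": 0},
    {"tx": 225,"ty": 134,"tz": 0,"ax": 0,"ay": 0,"az": 0.13,"claw": 0},
    {"tx": 238,"ty": 142,"tz": 0,"ax": 0,"ay": 0,"az": 0.139,"claw": 0},
    {"tx": 244,"ty": 145,"tz": 0,"ax": 0,"ay": 0,"az": 0.139,"claw": 0},
  ],
)

```text
time_s: 5.05
tcp_pos: [0.4152, -0.2127, 0.2408]
ee_rot: [[-0.194, -0.981, -0.002], [-0.981, 0.194, 0.0], [-0.0, 0.002, -1.0]]
wrist_force: [0.4, 0.8, -0.5]
gripper_width: -0.0
gripper_force: 0.0
```

```bash
python3 - <<'E'
from h import *
hy=np.radians(-11);hx=np.array([np.cos(hy),np.sin(hy),0]);h0=np.array([.511,-.2535,0]);hy_=np.array([-hx[1],hx[0],0])
go(h0-.1*hx+.024*hy_+[0,0,.22],-101)
a=capture("scene");b=capture("top")
s=sense();tc=np.array(s["tcp_pos"])+[0,0,.019];m=tc-.024*hy_
u=hy_
G=(0,255,0)
P=[([m+.04*k*u+[0,0,z] for k,z in((-1,-.057),(-1,0),(1,0),(1,-.057))],G),([h0+.075*hx+[0,0,.0],h0+.075*hx+[0,0,.2],h0-.028*hx+[0,0,.2],h0-.028*hx+[0,0,.22]],(0,0,255))]
crop("scene",a,(215,170),65,"os",P);crop("top",b,(320,200),65,"ot",P)
cv2.imwrite("pics/o3.png",np.hstack([cv2.resize(cv2.imread(f"pics/{k}.png"),(400,300)) for k in("os","ot")]))
# hub
cv2.imwrite("pics/top_hub.png",b);cv2.imwrite("pics/scene_hub.png",a)
q=proj("top",[.574,.001,.102])[0];print(q);crop("top",b,q,20,"hub")
cv2.imwrite("pics/o3.png",np.hstack([cv2.imread("pics/o3.png"),]) )
H=cv2.resize(cv2.imread("pics/hub.png"),(400,300));o=cv2.imread("pics/o3.png")
q=proj("scene",[.574,.001,.102])[0];crop("scene",a,q,20,"hub2");H2=cv2.resize(cv2.imread("pics/hub2.png"),(400,300))
cv2.imwrite("pics/o3.png",np.vstack([o,np.hstack([H,H2])]))
E
```

```text
t 5.05 tcp [ 0.4152 -0.2127  0.2408] yaw -101.18 F [ 0.4  0.8 -0.5] w -0.0
  mm [-2.2 -1.9 20.8] rad [ 0.0018  0.0001 -0.0031]
os origin 150 121 scale 6.153846153846154
ot origin 255 151 scale 6.153846153846154
[220.81660344 168.59473318]
hub origin 200 153 scale 20.0
hub2 origin 261 204 scale 20.0
```

View pics/o3.png

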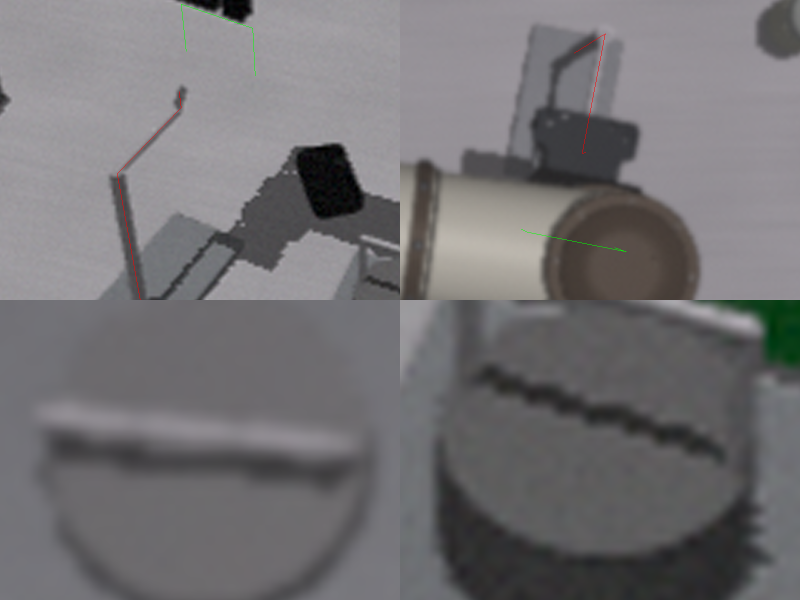

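The gripper missed the bar: it is shut and empty, and the cover is still on the drive, turned slightly. I'll look at the gripper to find out why.

```bash
python3 - <<'E'
from h import *
a=cv2.imread("pics/scene_hub.png")
tc=np.array(sense()["tcp_pos"]);R=np.array(sense()["ee_rot"])
G=(0,255,0);P=[([tc-.03*R[:,0],tc+.03*R[:,0]],G),([tc-.03*R[:,1],tc+.03*R[:,1]],(0,0,255)),([tc,tc+[0,0,.1]],(255,0,0))]
crop("scene",a,(215,130),100,"g1",P)
E
```

```text
g1 origin 115 55 scale 4.0
```

View pics/g1.png

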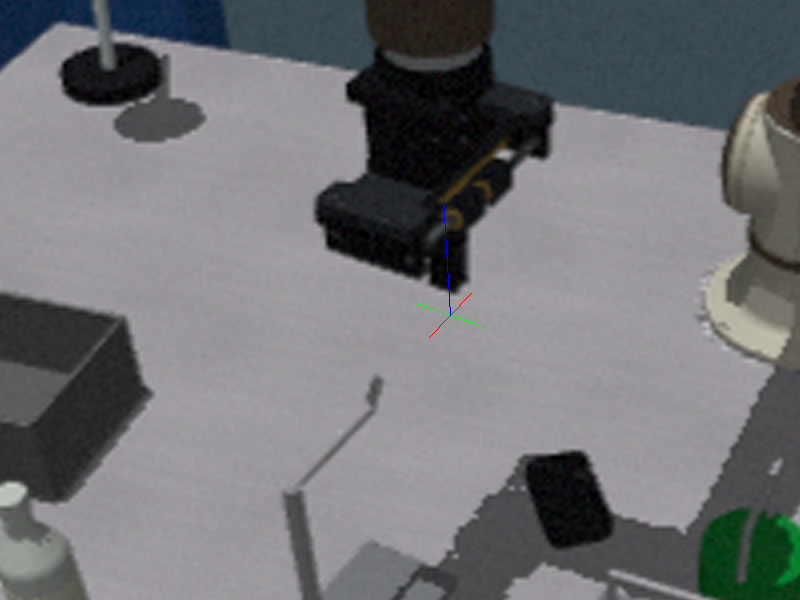

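The fingertip shows at (450,290), but the reported TCP projects to (450,315). The real tips are therefore about 20 mm higher than reported and closed just above the bar. I'll re-measure the bar, go back and grasp lower with the claw wide.

```bash
python3 - <<'E'
from h import *
a,b=back("top",(204,164),.174),back("top",(236.5,167.5),.174);d=(a-b)/np.linalg.norm(a-b);m=(a+b)/2
y=np.degrees(np.arctan2(-d[0],d[1]));print(m,y)
print(m+.024*d);go(np.r_[(m+.022*d)[:2],.241],-90+y)
E
```

```text
[ 0.5757273  -0.00224834  0.174     ] -5.907900787203664
[0.57819761 0.02162419 0.174     ]
t 5.15 tcp [ 0.4166 -0.212   0.2409] yaw -101.12 F [ 0.1  0.8 -0.6] w 0.6
  mm [-2.584e+02 -1.138e+02 -2.000e-01] rad [ 0.0009  0.0002 -0.0909]
```

servo_tool(
  deltas=[
    {"tx": -30,"ty": -13,"tz": 0,"ax": 0,"ay": 0,"az": -0.02,"claw": 80},
    {"tx": -66,"ty": -29,"tz": 0,"ax": 0,"ay": 0,"az": -0.04,"claw": 80},
    {"tx": -102,"ty": -45,"tz": 0,"ax": 0,"ay": 0,"az": -0.06,"claw": 80},
    {"tx": -138,"ty": -61,"tz": 0,"ax": 0,"ay": 0,"az": -0.08,"claw": 80},
    {"tx": -174,"ty": -77,"tz": 0,"ax": 0,"ay": 0,"az": -0.09,"claw": 80},
    {"tx": -210,"ty": -93,"tz": 0,"ax": 0,"ay": 0,"az": -0.09,"claw": 80},
    {"tx": -240,"ty": -106,"tz": 0,"ax": 0,"ay": 0,"az": -0.09,"claw": 80},
    {"tx": -258,"ty": -114,"tz": 0,"ax": 0,"ay": 0,"az": -0.09,"claw": 80},
    {"tx": -258,"ty": -114,"tz": 0,"ax": 0,"ay": 0,"az": -0.09,"claw": 80},
    {"tx": -258,"ty": -114,"tz": 20,"ax": 0,"ay": 0,"az": -0.09,"claw": 80},
    {"tx": -258,"ty": -114,"tz": 40,"ax": 0,"ay": 0,"az": -0.09,"claw": 80},
    {"tx": -258,"ty": -114,"tz": 56,"ax": 0,"ay": 0,"az": -0.09,"claw": 80},
  ],
)

```text
time_s: 6.15
tcp_pos: [0.578, 0.021, 0.1836]
ee_rot: [[-0.101, -0.995, -0.002], [-0.995, 0.101, 0.0], [0.0, 0.002, -1.0]]
wrist_force: [0.2, -0.8, 0.0]
gripper_width: 0.832
gripper_force: 0.0
```

servo_tool(
  deltas=[
    {"tx": 0,"ty": 0,"tz": 12,"ax": 0,"ay": 0,"az": 0,"claw": 80},
    {"tx": 0,"ty": 0,"tz": 24,"ax": 0,"ay": 0,"az": 0,"claw": 80},
    {"tx": 0,"ty": 0,"tz": 36,"ax": 0,"ay": 0,"az": 0,"claw": 80},
    {"tx": 0,"ty": 0,"tz": 44,"ax": 0,"ay": 0,"az": 0,"claw": 60},
    {"tx": 0,"ty": 0,"tz": 46,"ax": 0,"ay": 0,"az": 0,"claw": 40},
    {"tx": 0,"ty": 0,"tz": 46,"ax": 0,"ay": 0,"az": 0,"claw": 20},
    {"tx": 0,"ty": 0,"tz": 46,"ax": 0,"ay": 0,"az": 0,"claw": 0},
    {"tx": 0,"ty": 0,"tz": 46,"ax": 0,"ay": 0,"az": 0,"claw": 0},
    {"tx": 0,"ty": 0,"tz": 46,"ax": 0,"ay": 0,"az": 0,"claw": 0},
    {"tx": 0,"ty": 0,"tz": 46,"ax": 0,"ay": 0,"az": 0,"claw": 0},
    {"tx": 0,"ty": 0,"tz": 46,"ax": 0,"ay": 0,"az": 0,"claw": 0},
    {"tx": 0,"ty": 0,"tz": 46,"ax": 0,"ay": 0,"az": 0,"claw": 0},
  ],
)

```text
time_s: 7.15
tcp_pos: [0.5789, 0.0202, 0.1396]
ee_rot: [[-0.102, -0.995, 0.0], [-0.995, 0.102, 0.0], [-0.0, -0.0, -1.0]]
wrist_force: [-0.1, -0.8, -0.8]
gripper_width: 0.323
gripper_force: 0.0
```

```bash
python3 - <<'E'
from h import *
go([.578,.0216,.14],-95.9);print(sense()["gripper_force"])
E
```

```text
t 7.15 tcp [0.5789 0.0202 0.1396] yaw -95.85 F [-0.1 -0.8 -0.8] w 28.1
  mm [-1.3  1.  -0.4] rad [-0.0004  0.0002  0.0009]
0.0
```

servo_tool(
  deltas=[
    {"tx": 0,"ty": 0,"tz": 0,"ax": 0,"ay": 0,"az": 0,"claw": 0},
    {"tx": 0,"ty": 0,"tz": 0,"ax": 0,"ay": 0,"az": 0,"claw": 0},
    {"tx": 0,"ty": 0,"tz": 0,"ax": 0,"ay": 0,"az": 0,"claw": 0},
    {"tx": 0,"ty": 0,"tz": 0,"ax": 0,"ay": 0,"az": 0,"claw": 0},
    {"tx": 0,"ty": 0,"tz": 0,"ax": 0,"ay": 0,"az": 0,"claw": 0},
    {"tx": 0,"ty": 0,"tz": 0,"ax": 0,"ay": 0,"az": 0,"claw": 0},
  ],
)

```text
time_s: 7.65
tcp_pos: [0.5786, 0.0202, 0.1393]
ee_rot: [[-0.102, -0.995, -0.0], [-0.995, 0.102, -0.0], [0.0, 0.0, -1.0]]
wrist_force: [-0.5, -0.2, 0.3]
gripper_width: 0.064
gripper_force: 30.0
```

Gripped (30 N). Lift and check.

servo_tool(
  deltas=[
    {"tx": 0,"ty": 0,"tz": -3,"ax": 0,"ay": 0,"az": 0,"claw": 0},
    {"tx": 0,"ty": 0,"tz": -8,"ax": 0,"ay": 0,"az": 0,"claw": 0},
    {"tx": 0,"ty": 0,"tz": -16,"ax": 0,"ay": 0,"az": 0,"claw": 0},
    {"tx": 0,"ty": 0,"tz": -26,"ax": 0,"ay": 0,"az": 0,"claw": 0},
    {"tx": 0,"ty": 0,"tz": -37,"ax": 0,"ay": 0,"az": 0,"claw": 0},
    {"tx": 0,"ty": 0,"tz": -48,"ax": 0,"ay": 0,"az": 0,"claw": 0},
    {"tx": 0,"ty": 0,"tz": -59,"ax": 0,"ay": 0,"az": 0,"claw": 0},
    {"tx": 0,"ty": 0,"tz": -70,"ax": 0,"ay": 0,"az": 0,"claw": 0},
    {"tx": 0,"ty": 0,"tz": -79,"ax": 0,"ay": 0,"az": 0,"claw": 0},
    {"tx": 0,"ty": 0,"tz": -85,"ax": 0,"ay": 0,"az": 0,"claw": 0},
    {"tx": 0,"ty": 0,"tz": -88,"ax": 0,"ay": 0,"az": 0,"claw": 0},
    {"tx": 0,"ty": 0,"tz": -88,"ax": 0,"ay": 0,"az": 0,"claw": 0},
  ],
)

```text
time_s: 8.65
tcp_pos: [0.5791, 0.0203, 0.2283]
ee_rot: [[-0.102, -0.995, 0.001], [-0.995, 0.102, 0.0], [-0.001, -0.001, -1.0]]
wrist_force: [-0.6, 0.8, -0.8]
gripper_width: 0.065
gripper_force: 30.0
```

```bash
python3 - <<'E'
from h import *
hy=np.radians(-11);hx=np.array([np.cos(hy),np.sin(hy),0]);h0=np.array([.511,-.2535,0]);hy_=np.array([-hx[1],hx[0],0])
go(h0-.1*hx+.0222*hy_+[0,0,.227],-101);print(sense()["gripper_force"])
E
```

```text
t 8.65 tcp [0.5791 0.0203 0.2283] yaw -95.84 F [-0.6  0.8 -0.8] w 5.7
  mm [248.2 137.4   0.9] rad [-0.0014  0.0006  0.09  ]
29.99509423971176
```

servo_tool(
  deltas=[
    {"tx": 8,"ty": 4,"tz": 0,"ax": 0,"ay": 0,"az": 0.01,"claw": 0},
    {"tx": 24,"ty": 13,"tz": 0,"ax": 0,"ay": 0,"az": 0.02,"claw": 0},
    {"tx": 46,"ty": 25,"tz": 0,"ax": 0,"ay": 0,"az": 0.03,"claw": 0},
    {"tx": 72,"ty": 40,"tz": 0,"ax": 0,"ay": 0,"az": 0.04,"claw": 0},
    {"tx": 98,"ty": 54,"tz": 0,"ax": 0,"ay": 0,"az": 0.05,"claw": 0},
    {"tx": 124,"ty": 69,"tz": 0,"ax": 0,"ay": 0,"az": 0.06,"claw": 0},
    {"tx": 150,"ty": 83,"tz": 0,"ax": 0,"ay": 0,"az": 0.07,"claw": 0},
    {"tx": 176,"ty": 97,"tz": 0,"ax": 0,"ay": 0,"az": 0.08,"claw": 0},
    {"tx": 202,"ty": 112,"tz": 0,"ax": 0,"ay": 0,"az": 0.09,"claw": 0},
    {"tx": 225,"ty": 124,"tz": 0,"ax": 0,"ay": 0,"az": 0.09,"claw": 0},
    {"tx": 241,"ty": 133,"tz": 0,"ax": 0,"ay": 0,"az": 0.09,"claw": 0},
    {"tx": 248,"ty": 137,"tz": 1,"ax": 0,"ay": 0,"az": 0.09,"claw": 0},
  ],
)

```text
time_s: 9.65
tcp_pos: [0.4148, -0.2141, 0.2259]
ee_rot: [[-0.194, -0.981, -0.002], [-0.981, 0.194, 0.0], [0.0, 0.002, -1.0]]
wrist_force: [0.3, -0.3, -0.7]
gripper_width: 0.065
gripper_force: 30.0
```

servo_tool(
  deltas=[
    {"tx": 0,"ty": 0,"tz": 8,"ax": 0,"ay": 0,"az": 0,"claw": 0},
    {"tx": 0,"ty": 0,"tz": 18,"ax": 0,"ay": 0,"az": 0,"claw": 0},
    {"tx": 0,"ty": 0,"tz": 24,"ax": 0,"ay": 0,"az": 0,"claw": 0},
    {"tx": 0,"ty": 0,"tz": 24,"ax": 0,"ay": 0,"az": 0,"claw": 0},
  ],
)

```text
time_s: 9.98
tcp_pos: [0.4162, -0.2115, 0.1998]
ee_rot: [[-0.19, -0.982, -0.005], [-0.982, 0.19, 0.001], [-0.0, 0.005, -1.0]]
wrist_force: [1.0, 0.1, -0.8]
gripper_width: 0.065
gripper_force: 30.0
```

```bash
python3 - <<'E'
from h import *
hy=np.radians(-11);hx=np.array([np.cos(hy),np.sin(hy),0]);h0=np.array([.511,-.2535,0]);hy_=np.array([-hx[1],hx[0],0])
go(h0+.0222*hy_+[0,0,.203],-101)
a=capture("scene");b=capture("top");cv2.imwrite("pics/scene3.png",a);cv2.imwrite("pics/top3.png",b)
s=sense();R=np.array(s["ee_rot"]);tc=np.array(s["tcp_pos"])+[0,0,.0347];u=-R[:,0];m=tc-.0222*u
G=(0,255,0)
P=[([m+.04*k*u+[0,0,z] for k,z in((-1,-.057),(-1,0),(1,0),(1,-.057))],G),(circ(m,.045,m[2]-.058),G),([h0+.075*hx+[0,0,.0],h0+.075*hx+[0,0,.2],h0-.028*hx+[0,0,.2],h0-.028*hx+[0,0,.22]],(0,0,255))]
crop("scene",a,(225,150),60,"os",P)
q=proj("top",[.574,.001,.102])[0];crop("top",b,q,20,"hub")
q2=proj("scene",[.574,.001,.102])[0];crop("scene",a,q2,20,"hub2")
A=cv2.imread("pics/os.png")[:,100:700];H=np.vstack([cv2.resize(cv2.imread(f"pics/{k}.png"),(400,300)) for k in("hub","hub2")])
cv2.imwrite("pics/o4.png",cv2.resize(np.hstack([A,H]),(800,480)));print(q,q2)
E
```

```text
t 9.9833 tcp [ 0.4162 -0.2115  0.1998] yaw -100.96 F [ 1.   0.1 -0.8] w 5.7
  mm [   1.  -101.    -3.6] rad [0.0049 0.0005 0.0008]
os origin 165 105 scale 6.666666666666667
hub origin 200 153 scale 20.0
hub2 origin 261 204 scale 20.0
[220.81660344 168.59473318] [281.75935932 219.99260316]
```

View pics/o4.png

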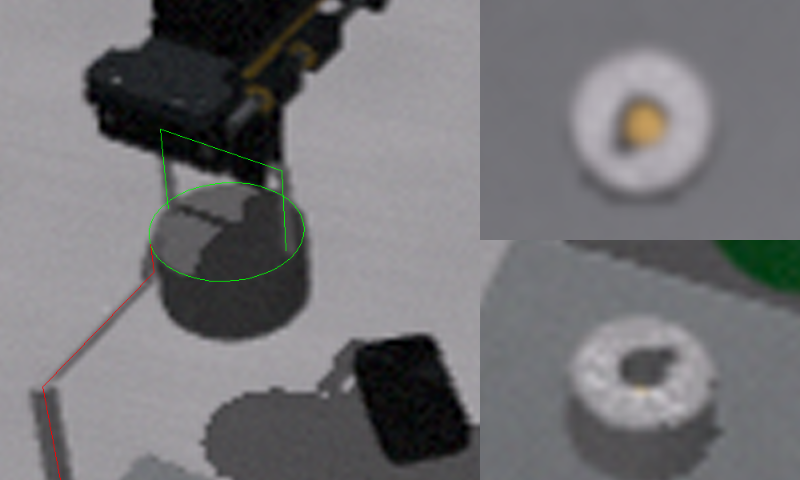

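The cover hangs level in the gripper and matches the green overlay to within 2-3 mm. In the uncovered hub, the slot points down-left in the top view (dark at (627,143), hub centre (645,122)). I'll slide the cover over the peg.

servo_tool(
  deltas=[
    {"tx": 0,"ty": -5,"tz": 0,"ax": 0,"ay": 0,"az": 0,"claw": 0},
    {"tx": 0,"ty": -13,"tz": 0,"ax": 0,"ay": 0,"az": 0,"claw": 0},
    {"tx": 0,"ty": -23,"tz": 0,"ax": 0,"ay": 0,"az": 0,"claw": 0},
    {"tx": 0,"ty": -33,"tz": 0,"ax": 0,"ay": 0,"az": 0,"claw": 0},
    {"tx": 0,"ty": -43,"tz": 0,"ax": 0,"ay": 0,"az": 0,"claw": 0},
    {"tx": 0,"ty": -53,"tz": 0,"ax": 0,"ay": 0,"az": 0,"claw": 0},
    {"tx": 0,"ty": -63,"tz": 0,"ax": 0,"ay": 0,"az": 0,"claw": 0},
    {"tx": 0,"ty": -73,"tz": 0,"ax": 0,"ay": 0,"az": 0,"claw": 0},
    {"tx": 0,"ty": -83,"tz": 0,"ax": 0,"ay": 0,"az": 0,"claw": 0},
    {"tx": 0,"ty": -92,"tz": 0,"ax": 0,"ay": 0,"az": 0,"claw": 0},
    {"tx": 0,"ty": -98,"tz": 0,"ax": 0,"ay": 0,"az": 0,"claw": 0},
    {"tx": 0,"ty": -101,"tz": 0,"ax": 0,"ay": 0,"az": 0,"claw": 0},
  ],
)

```text
time_s: 11.08
tcp_pos: [0.5173, -0.232, 0.202]
ee_rot: [[-0.191, -0.982, -0.0], [-0.982, 0.191, 0.0], [-0.0, 0.0, -1.0]]
wrist_force: [0.6, -0.1, -0.9]
gripper_width: 0.065
gripper_force: 30.0
```

servo_tool(
  deltas=[
    {"tx": 0,"ty": 0,"tz": 4,"ax": 0,"ay": 0,"az": 0,"claw": 0},
    {"tx": 0,"ty": 0,"tz": 9,"ax": 0,"ay": 0,"az": 0,"claw": 0},
    {"tx": 0,"ty": 0,"tz": 14,"ax": 0,"ay": 0,"az": 0,"claw": 0},
    {"tx": 0,"ty": 0,"tz": 18,"ax": 0,"ay": 0,"az": 0,"claw": 0},
    {"tx": 0,"ty": 0,"tz": 21,"ax": 0,"ay": 0,"az": 0,"claw": 0},
    {"tx": 0,"ty": 0,"tz": 23,"ax": 0,"ay": 0,"az": 0,"claw": 0},
  ],
)

```text
time_s: 11.58
tcp_pos: [0.5159, -0.2317, 0.1788]
ee_rot: [[-0.191, -0.982, -0.001], [-0.982, 0.191, 0.0], [-0.0, 0.001, -1.0]]
wrist_force: [-0.6, 0.2, -0.6]
gripper_width: 0.064
gripper_force: 30.0
```

```bash
python3 - <<'E'
from h import *
hy=np.radians(-11);hx=np.array([np.cos(hy),np.sin(hy),0]);h0=np.array([.511,-.2535,0]);hy_=np.array([-hx[1],hx[0],0])
go(h0+.0222*hy_+[0,0,.173],-101)
a=capture("scene");cv2.imwrite("pics/scene4.png",a)
crop("scene",a,proj("scene",[.511,-.2535,.17])[0],50,"h4")
E
```

```text
t 11.5833 tcp [ 0.5159 -0.2317  0.1788] yaw -101.01 F [-0.6  0.2 -0.6] w 5.6
  mm [0.1 0.7 5.8] rad [ 0.0008  0.     -0.0001]
h4 origin 154 131 scale 8.0
```

View pics/h4.png

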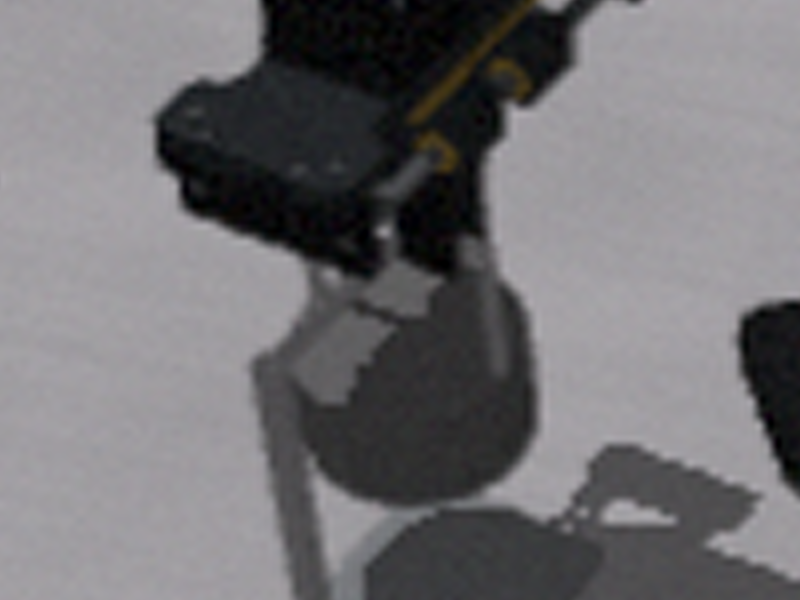

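The peg runs from the post top (265,355) through the window between the uprights at (320,265) and (480,240), and its upturned end shows at (385,215). I'll lower the cover onto it.

servo_tool(
  deltas=[
    {"tx": 0,"ty": 0,"tz": 2,"ax": 0,"ay": 0,"az": 0,"claw": 0},
    {"tx": 0,"ty": 0,"tz": 4,"ax": 0,"ay": 0,"az": 0,"claw": 0},
    {"tx": 0,"ty": 0,"tz": 5,"ax": 0,"ay": 0,"az": 0,"claw": 0},
    {"tx": 0,"ty": 0,"tz": 6,"ax": 0,"ay": 0,"az": 0,"claw": 0},
    {"tx": 0,"ty": 0,"tz": 6,"ax": 0,"ay": 0,"az": 0,"claw": 0},
  ],
)

```text
time_s: 12.05
tcp_pos: [0.5163, -0.2318, 0.1732]
ee_rot: [[-0.191, -0.982, -0.0], [-0.982, 0.191, 0.0], [-0.0, 0.0, -1.0]]
wrist_force: [-0.6, -0.3, -1.2]
gripper_width: 0.065
gripper_force: 30.0
```

servo_tool(
  deltas=[
    {"tx": 0,"ty": 0,"tz": 1,"ax": 0,"ay": 0,"az": 0,"claw": 0},
    {"tx": 0,"ty": 0,"tz": 2,"ax": 0,"ay": 0,"az": 0,"claw": 0},
    {"tx": 0,"ty": 0,"tz": 2,"ax": 0,"ay": 0,"az": 0,"claw": 0},
  ],
)

```text
time_s: 12.3
tcp_pos: [0.5166, -0.2319, 0.1719]
ee_rot: [[-0.191, -0.982, 0.001], [-0.982, 0.191, -0.0], [0.0, -0.001, -1.0]]
wrist_force: [-0.9, 0.2, 1.5]
gripper_width: 0.064
gripper_force: 30.0
```

servo_tool(
  deltas=[
    {"tx": 0,"ty": 0,"tz": 0.7,"ax": 0,"ay": 0,"az": 0,"claw": 0},
    {"tx": 0,"ty": 0,"tz": 1.2,"ax": 0,"ay": 0,"az": 0,"claw": 0},
    {"tx": 0,"ty": 0,"tz": 1.2,"ax": 0,"ay": 0,"az": 0,"claw": 0},
  ],
)

```text
time_s: 12.55
tcp_pos: [0.5168, -0.2319, 0.1712]
ee_rot: [[-0.19, -0.982, 0.001], [-0.982, 0.19, -0.001], [0.0, -0.001, -1.0]]
wrist_force: [-0.9, 2.0, 5.5]
gripper_width: 0.062
gripper_force: 30.0
```

servo_tool(
  deltas=[
    {"tx": 0,"ty": 0,"tz": -1,"ax": 0,"ay": 0,"az": 0,"claw": 8},
    {"tx": 0,"ty": 0,"tz": -1,"ax": 0,"ay": 0,"az": 0,"claw": 11},
    {"tx": 0,"ty": 0,"tz": -1,"ax": 0,"ay": 0,"az": 0,"claw": 16},
    {"tx": 0,"ty": 0,"tz": -1,"ax": 0,"ay": 0,"az": 0,"claw": 22},
    {"tx": 0,"ty": 0,"tz": -1,"ax": 0,"ay": 0,"az": 0,"claw": 28},
    {"tx": 0,"ty": 0,"tz": -1,"ax": 0,"ay": 0,"az": 0,"claw": 30},
    {"tx": 0,"ty": 0,"tz": -3,"ax": 0,"ay": 0,"az": 0,"claw": 30},
    {"tx": 0,"ty": 0,"tz": -10,"ax": 0,"ay": 0,"az": 0,"claw": 30},
    {"tx": 0,"ty": 0,"tz": -22,"ax": 0,"ay": 0,"az": 0,"claw": 30},
    {"tx": 0,"ty": 0,"tz": -40,"ax": 0,"ay": 0,"az": 0,"claw": 30},
    {"tx": 0,"ty": 0,"tz": -60,"ax": 0,"ay": 0,"az": 0,"claw": 30},
    {"tx": 0,"ty": 0,"tz": -80,"ax": 0,"ay": 0,"az": 0,"claw": 30},
  ],
)

```text
time_s: 13.55
tcp_pos: [0.5163, -0.2319, 0.2516]
ee_rot: [[-0.191, -0.982, 0.0], [-0.982, 0.191, -0.0], [0.0, -0.0, -1.0]]
wrist_force: [0.7, 0.8, -0.3]
gripper_width: 0.346
gripper_force: 0.0
```

```bash
python3 - <<'E'
from h import *
go([.533,.2665,.20],-9)
a=capture("scene");cv2.imwrite("pics/scene5.png",a)
crop("scene",a,proj("scene",[.511,-.2535,.17])[0],60,"h5")
# hub: sub-pixel estimate from top3/scene3
for n,f in(("top","top3"),("scene","scene3")):
    im=cv2.imread(f"pics/{f}.png");g=im.min(2).astype(np.uint8)
    q=proj(n,[.574,.001,.102])[0];x,y=int(q[0]-14),int(q[1]-14)
    print(n,x,y);print(g[y+4:y+24,x+3:x+25])
E
```

```text
t 13.55 tcp [ 0.5163 -0.2319  0.2516] yaw -101.0 F [ 0.7  0.8 -0.3] w 30.1
  mm [-492.4   78.7   51.4] rad [ 0.0000e+00 -3.0000e-04 -1.6057e+00]
h5 origin 144 124 scale 6.666666666666667
top 206 154
[[113 113 113 113 112 113 112 112 113 113 114 116 115 116 115 114 113 114
  114 114 114 113]
 [113 113 114 113 114 114 114 116 119 121 126 131 132 129 125 120 116 114
  114 114 114 114]
 [113 113 114 113 114 115 118 126 136 142 148 156 157 154 147 137 126 119
  114 115 114 114]
 [113 114 114 114 117 122 135 146 157 162 170 173 173 173 172 161 147 131
  120 116 114 113]
 [114 113 113 115 123 140 156 164 167 170 179 177 174 178 182 175 164 149
  132 120 115 115]
 [113 113 114 119 138 158 168 171 172 170 174 175 173 175 175 173 172 166
  149 129 117 115]
 [114 113 117 128 150 168 173 173 175 167 160 163 166 173 174 176 179 175
  162 140 123 116]
 [114 116 120 137 159 172 175 175 171 152 133 128 136 151 169 178 178 174
  168 150 128 118]
 [115 115 122 145 165 173 177 179 162 127  98  88  93 113 146 169 175 174
  172 157 131 118]
 [114 114 123 150 168 173 177 174 143 104  83  85  88  89 120 15
[... 2134 characters left out ...]
6  81  77  72 101 145 161 166
  156 150 132 117]
 [113 107 106 132 161 177 187 170 152 131 103  84  91 102 135 172 170 152
  156 145  97 105]
 [110 109 104 116 146 153 153 160 174 170 177 168 163 189 170 152 166 152
  155 146 116 111]
 [111 112  94  86 117 149 154 163 167 156 167 181 159 176 181 156 156 154
  151 128 104 111]
 [115 108  92  77  94 128 150 169 157 159 169 167 156 154 161 180 183 154
  136  96  82 112]
 [109 106  87  78  80  89 121 145 153 153 156 160 167 157 166 151 141 126
   94  74  82 112]
 [110 106  89  79  80  82  85 110 125 129 143 142 139 129 100 129 100  74
   71  71  81 108]
 [109 108  94  80  82  83  80  83  83  86  95  95  92  89  78  76  72  75
   72  68  63  80]]
```

View pics/h5.png

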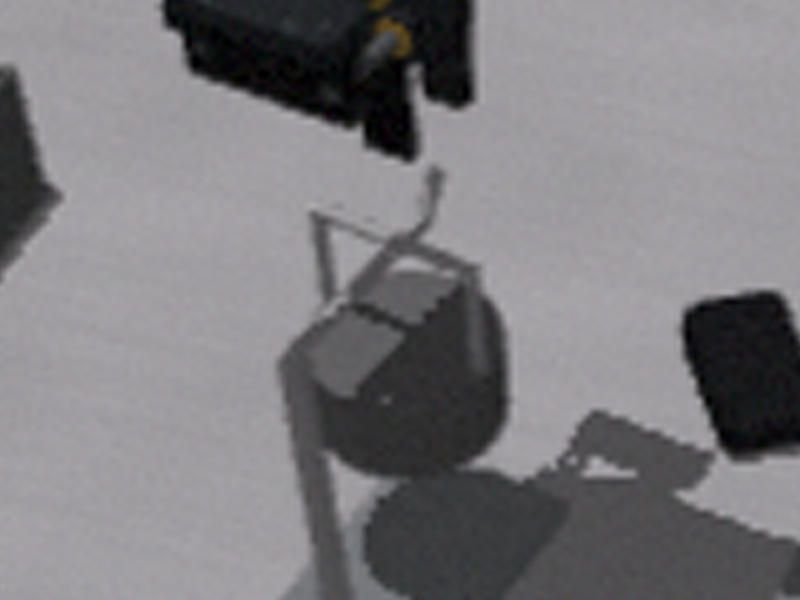

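The cover hangs on the peg with the claw clear: bar (315,215)-(480,270) crosses the peg, and its upturned end is at (437,175). Next: hub and slot fit, plus the real fingertip offset.

```bash
cat > hub.py <<'E'
from h import *
from scipy.optimize import minimize
def fit(n,im,blur):
    g=im.min(2).astype(float);q=proj(n,[.574,.001,.102])[0];x0,y0=int(q[0]-16),int(q[1]-16);S=6
    g=g[y0:y0+32,x0:x0+32]
    uu,vv=np.meshgrid((np.arange(32*S)+.5)/S-.5+x0,(np.arange(32*S)+.5)/S-.5+y0)
    W=np.array([back(n,(u,v),.102) for u,v in((x0,y0),(x0+31,y0),(x0+31,y0+31),(x0,y0+31))])[:,:2]
    Hm=cv2.getPerspectiveTransform(np.float32([(x0,y0),(x0+31,y0),(x0+31,y0+31),(x0,y0+31)]),np.float32(W))
    P=cv2.perspectiveTransform(np.stack([uu,vv],-1).reshape(-1,1,2),Hm).reshape(32*S,32*S,2)
    sg=lambda d:1/(1+np.exp(-d/.0004))
    def res(p):
        d=P-[p[0],p[1]];r=np.hypot(d[...,0],d[...,1]);a,b=np.cos(p[2]),np.sin(p[2])
        l=d[...,0]*a+d[...,1]*b;t=-d[...,0]*b+d[...,1]*a
        slot=sg(.004-abs(t))*sg(l)*sg(.014-l);hole=np.maximum(sg(.0092-r),slot)
        m=cv2.GaussianBlur(sg(.026-r)*(1-hole),(0,0),blur*S).reshape(32,S,32,S).mean((1,3))
        rr=r.reshape(32,S,32,S).mean((1,3));w=rr<.024
        if n=="top": w=rr<.030
        A=np.c_[m[w],np.ones(w.sum())] ;c,e,_,_=np.linalg.lstsq(A,g[w],rcond=None);return float(((A@c-g[w])**2).mean())
    best=min((minimize(res,[.574+dx,.001,np.pi+t],method="Nelder-Mead",options=dict(xatol=1e-5,fatol=1e-3,initial_simplex=np.array([.574+dx,.001,np.pi+t])+np.array([[0,0,0],[.003,0,0],[0,.003,0],[0,0,.2]]))) for t in(-.5,0,.5) for dx in(0,)),key=lambda o:o.fun)
    print(n,blur,np.round(best.x[:2],4),"slot deg from -x:",round(np.degrees(best.x[2])-180,1),best.fun)
    return best.x
if __name__=="__main__":
    for b in(.6,1.):
        fit("top",cv2.imread("pics/top3.png"),b);fit("scene",cv2.imread("pics/scene3.png"),b*.7)
    from scipy.optimize import brentq
    tc=np.array(sense()["tcp_pos"])
    for z in(.25,.26,.27,.28): print(z,back("scene",(207.3,143.7),z),tc)
    go([.533,.2665,.16],-9)
E
python3 hub.py
```

```text
top 0.6 [0.5762 0.0027] slot deg from -x: -35.0 94.49465928387761
scene 0.42 [5.746e-01 1.000e-04] slot deg from -x: -37.7 91.69465125088217
top 1.0 [0.5762 0.0025] slot deg from -x: -36.0 70.74776606517742
scene 0.7 [0.5745 0.    ] slot deg from -x: -38.2 103.28695913276286
0.25 [ 0.48811806 -0.24605881  0.25      ] [ 0.51859913 -0.23304926  0.25657624]
0.26 [ 0.49949193 -0.2403083   0.26      ] [ 0.51859913 -0.23304926  0.25657624]
0.27 [ 0.5108658 -0.2345578  0.27     ] [ 0.51859913 -0.23304926  0.25657624]
0.28 [ 0.52223966 -0.22880729  0.28      ] [ 0.51859913 -0.23304926  0.25657624]
t 13.6 tcp [ 0.5186 -0.233   0.2566] yaw -100.96 F [ 1.2 -1.4  4.5] w 30.1
  mm [-493.4   81.7   94.7] rad [-0.0052 -0.009  -1.6049]
```

The hub is at about (0.5754, 0.0013). The slot heads about 36.5° from -x toward +y. The real tips sit about 21 mm above the reported TCP. Next is the rotor.

servo_tool(
  deltas=[
    {"tx": -20,"ty": 4,"tz": 0,"ax": 0,"ay": 0,"az": -0.1,"claw": 60},
    {"tx": -56,"ty": 10,"tz": 0,"ax": 0,"ay": 0,"az": -0.22,"claw": 60},
    {"tx": -94,"ty": 16,"tz": 0,"ax": 0,"ay": 0,"az": -0.34,"claw": 60},
    {"tx": -132,"ty": 22,"tz": 0,"ax": 0,"ay": 0,"az": -0.46,"claw": 60},
    {"tx": -170,"ty": 28,"tz": 0,"ax": 0,"ay": 0,"az": -0.58,"claw": 60},
    {"tx": -208,"ty": 34,"tz": 0,"ax": 0,"ay": 0,"az": -0.7,"claw": 60},
    {"tx": -246,"ty": 40,"tz": 0,"ax": 0,"ay": 0,"az": -0.82,"claw": 60},
    {"tx": -284,"ty": 46,"tz": 0,"ax": 0,"ay": 0,"az": -0.94,"claw": 60},
    {"tx": -322,"ty": 52,"tz": 0,"ax": 0,"ay": 0,"az": -1.06,"claw": 60},
    {"tx": -360,"ty": 58,"tz": 0,"ax": 0,"ay": 0,"az": -1.18,"claw": 60},
    {"tx": -398,"ty": 64,"tz": 0,"ax": 0,"ay": 0,"az": -1.3,"claw": 60},
    {"tx": -430,"ty": 70,"tz": 0,"ax": 0,"ay": 0,"az": -1.42,"claw": 60},
  ],
)

```text
time_s: 14.6
tcp_pos: [0.5297, 0.2062, 0.2507]
ee_rot: [[0.944, -0.329, 0.001], [-0.329, -0.944, 0.001], [0.001, -0.001, -1.0]]
wrist_force: [0.1, 0.3, 0.0]
gripper_width: 0.69
gripper_force: 0.0
```

```bash
python3 -c "
from h import *
go([.533,.2665,.13],-9)"
```

```text
t 14.6 tcp [0.5297 0.2062 0.2507] yaw -19.24 F [0.1 0.3 0. ] w 60.1
  mm [-16.8 -57.9 120.7] rad [-0.0009 -0.0009 -0.1786]
```

servo_tool(
  deltas=[
    {"tx": -8,"ty": -25,"tz": 5,"ax": 0,"ay": 0,"az": -0.09,"claw": 60},
    {"tx": -14,"ty": -48,"tz": 20,"ax": 0,"ay": 0,"az": -0.179,"claw": 60},
    {"tx": -17,"ty": -58,"tz": 45,"ax": 0,"ay": 0,"az": -0.179,"claw": 60},
    {"tx": -17,"ty": -58,"tz": 75,"ax": 0,"ay": 0,"az": -0.179,"claw": 60},
    {"tx": -17,"ty": -58,"tz": 105,"ax": 0,"ay": 0,"az": -0.179,"claw": 60},
    {"tx": -17,"ty": -58,"tz": 120,"ax": 0,"ay": 0,"az": -0.179,"claw": 60},
    {"tx": -17,"ty": -58,"tz": 120,"ax": 0,"ay": 0,"az": -0.179,"claw": 60},
    {"tx": -17,"ty": -58,"tz": 120,"ax": 0,"ay": 0,"az": -0.179,"claw": 60},
  ],
)

```text
time_s: 15.27
tcp_pos: [0.5334, 0.2639, 0.1301]
ee_rot: [[0.987, -0.163, -0.0], [-0.163, -0.987, -0.001], [-0.0, 0.001, -1.0]]
wrist_force: [0.2, 0.7, 0.7]
gripper_width: 0.688
gripper_force: 0.0
```

```bash
python3 - <<'E'
from h import *
go([.533,.2665,.037],-9)
a=capture("scene");s=sense();tc=np.array(s["tcp_pos"]);R=np.array(s["ee_rot"])
t=tc+[0,0,.021]
P=[([t-.03*R[:,1],t+.03*R[:,1]],(0,255,0)),(circ([.533,.2665],.036,.05),(0,255,255))]
a2=np.radians(-9);X=np.array([np.cos(a2),np.sin(a2),0]);Y=np.array([-X[1],X[0],0]);o=np.array([.533,.2665,.086])
P+=[([o+i*.022*X+j*.009*Y for i,j in((1,1),(1,-1),(-1,-1),(-1,1),(1,1))],(0,0,255))]
crop("scene",a,proj("scene",[.533,.2665,.1])[0],45,"r5",P)
E
```

```text
t 15.2667 tcp [0.5334 0.2639 0.1301] yaw -9.36 F [0.2 0.7 0.7] w 59.9
  mm [-0.8 -2.6 93.1] rad [ 0.0011  0.0001 -0.0063]
r5 origin 333 198 scale 8.88888888888889
```

View pics/r5.png

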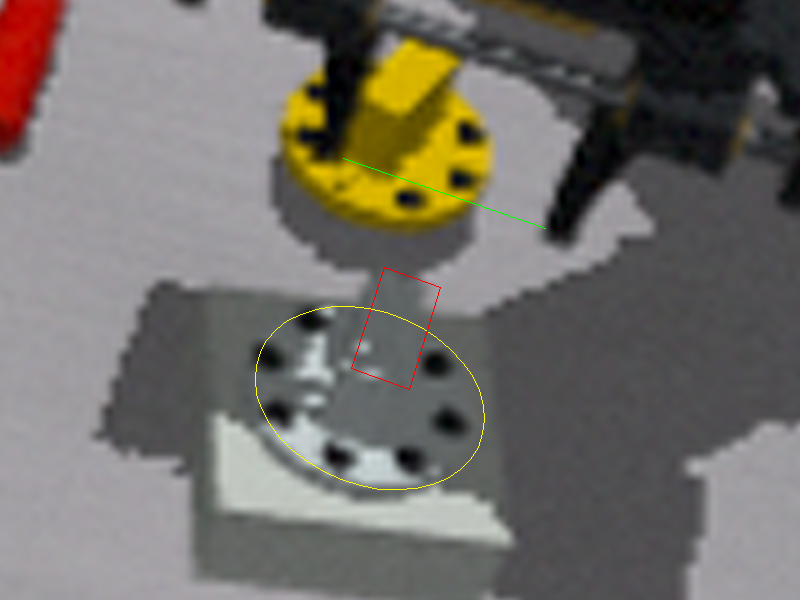

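The finger tips at (335,155) and (560,235) match the corrected line, and the rotor disc and bar match the overlay to about 2 mm. That was my last picture, so I'll continue on numbers only. Descend and grip.

servo_tool(
  deltas=[
    {"tx": 0,"ty": -2,"tz": 12,"ax": 0,"ay": 0,"az": 0,"claw": 60},
    {"tx": 0,"ty": -2,"tz": 30,"ax": 0,"ay": 0,"az": 0,"claw": 60},
    {"tx": 0,"ty": -2,"tz": 50,"ax": 0,"ay": 0,"az": 0,"claw": 60},
    {"tx": 0,"ty": -2,"tz": 68,"ax": 0,"ay": 0,"az": 0,"claw": 60},
    {"tx": 0,"ty": -2,"tz": 80,"ax": 0,"ay": 0,"az": 0,"claw": 60},
    {"tx": 0,"ty": -2,"tz": 88,"ax": 0,"ay": 0,"az": 0,"claw": 60},
    {"tx": 0,"ty": -2,"tz": 90,"ax": 0,"ay": 0,"az": 0,"claw": 60},
    {"tx": 0,"ty": -2,"tz": 90,"ax": 0,"ay": 0,"az": 0,"claw": 60},
  ],
)

```text
time_s: 15.98
tcp_pos: [0.5343, 0.2664, 0.0411]
ee_rot: [[0.987, -0.163, 0.001], [-0.163, -0.987, 0.001], [0.001, -0.001, -1.0]]
wrist_force: [0.1, 0.1, 0.4]
gripper_width: 0.693
gripper_force: 0.0
```

servo_tool(
  deltas=[
    {"tx": 0,"ty": 0,"tz": 0,"ax": 0,"ay": 0,"az": 0,"claw": 40},
    {"tx": 0,"ty": 0,"tz": 0,"ax": 0,"ay": 0,"az": 0,"claw": 20},
    {"tx": 0,"ty": 0,"tz": 0,"ax": 0,"ay": 0,"az": 0,"claw": 10},
    {"tx": 0,"ty": 0,"tz": 0,"ax": 0,"ay": 0,"az": 0,"claw": 5},
    {"tx": 0,"ty": 0,"tz": 0,"ax": 0,"ay": 0,"az": 0,"claw": 5},
    {"tx": 0,"ty": 0,"tz": 0,"ax": 0,"ay": 0,"az": 0,"claw": 5},
    {"tx": 0,"ty": 0,"tz": 0,"ax": 0,"ay": 0,"az": 0,"claw": 5},
    {"tx": 0,"ty": 0,"tz": 0,"ax": 0,"ay": 0,"az": 0,"claw": 5},
    {"tx": 0,"ty": 0,"tz": 0,"ax": 0,"ay": 0,"az": 0,"claw": 5},
    {"tx": 0,"ty": 0,"tz": 0,"ax": 0,"ay": 0,"az": 0,"claw": 5},
  ],
)

```text
time_s: 16.82
tcp_pos: [0.533, 0.2649, 0.0402]
ee_rot: [[0.987, -0.163, -0.001], [-0.163, -0.987, -0.002], [-0.001, 0.002, -1.0]]
wrist_force: [-1.0, -4.4, 4.0]
gripper_width: 0.202
gripper_force: 30.0
```

servo_tool(
  deltas=[
    {"tx": 0,"ty": 0,"tz": -3,"ax": 0,"ay": 0,"az": 0,"claw": 5},
    {"tx": 0,"ty": 0,"tz": -9,"ax": 0,"ay": 0,"az": 0,"claw": 5},
    {"tx": 0,"ty": 0,"tz": -18,"ax": 0,"ay": 0,"az": 0,"claw": 5},
    {"tx": 0,"ty": 0,"tz": -30,"ax": 0,"ay": 0,"az": 0,"claw": 5},
    {"tx": 0,"ty": 0,"tz": -43,"ax": 0,"ay": 0,"az": 0,"claw": 5},
    {"tx": 0,"ty": 0,"tz": -56,"ax": 0,"ay": 0,"az": 0,"claw": 5},
    {"tx": 0,"ty": 0,"tz": -69,"ax": 0,"ay": 0,"az": 0,"claw": 5},
    {"tx": 0,"ty": 0,"tz": -82,"ax": 0,"ay": 0,"az": 0,"claw": 5},
    {"tx": 0,"ty": 0,"tz": -95,"ax": 0,"ay": 0,"az": 0,"claw": 5},
    {"tx": 0,"ty": 0,"tz": -106,"ax": 0,"ay": 0,"az": 0,"claw": 5},
    {"tx": 0,"ty": 0,"tz": -113,"ax": 0,"ay": 0,"az": 0,"claw": 5},
    {"tx": 0,"ty": 0,"tz": -116,"ax": 0,"ay": 0,"az": 0,"claw": 5},
  ],
)

```text
time_s: 17.82
tcp_pos: [0.5341, 0.2666, 0.1577]
ee_rot: [[0.987, -0.163, 0.002], [-0.163, -0.987, 0.002], [0.002, -0.002, -1.0]]
wrist_force: [-0.1, 1.0, -3.3]
gripper_width: 0.203
gripper_force: 30.0
```

```bash
python3 - <<'E'
from h import *
print(sense()["gripper_force"])
go([.5754,.0013,.155],-36.5)
E
```

```text
29.99420553445816
t 17.8167 tcp [0.5341 0.2666 0.1577] yaw -9.37 F [-0.1  1.  -3.3] w 17.7
  mm [ 84.  255.    2.3] rad [-0.0025 -0.0012  0.4734]
```

servo_tool(
  deltas=[
    {"tx": 5,"ty": 15,"tz": 0,"ax": 0,"ay": 0,"az": 0.04,"claw": 5},
    {"tx": 13,"ty": 40,"tz": 0,"ax": 0,"ay": 0,"az": 0.1,"claw": 5},
    {"tx": 22,"ty": 68,"tz": 0,"ax": 0,"ay": 0,"az": 0.16,"claw": 5},
    {"tx": 32,"ty": 98,"tz": 0,"ax": 0,"ay": 0,"az": 0.22,"claw": 5},
    {"tx": 42,"ty": 128,"tz": 0,"ax": 0,"ay": 0,"az": 0.28,"claw": 5},
    {"tx": 52,"ty": 158,"tz": 0,"ax": 0,"ay": 0,"az": 0.34,"claw": 5},
    {"tx": 62,"ty": 188,"tz": 0,"ax": 0,"ay": 0,"az": 0.4,"claw": 5},
    {"tx": 71,"ty": 216,"tz": 0,"ax": 0,"ay": 0,"az": 0.45,"claw": 5},
    {"tx": 79,"ty": 238,"tz": 0,"ax": 0,"ay": 0,"az": 0.473,"claw": 5},
    {"tx": 84,"ty": 250,"tz": 0,"ax": 0,"ay": 0,"az": 0.473,"claw": 5},
    {"tx": 85,"ty": 255,"tz": 2,"ax": 0,"ay": 0,"az": 0.473,"claw": 5},
    {"tx": 85,"ty": 255,"tz": 2,"ax": 0,"ay": 0,"az": 0.473,"claw": 5},
  ],
)

```text
time_s: 18.82
tcp_pos: [0.5751, -0.0005, 0.1531]
ee_rot: [[0.803, -0.596, -0.002], [-0.596, -0.803, -0.0], [-0.002, 0.001, -1.0]]
wrist_force: [0.2, 0.5, -3.1]
gripper_width: 0.202
gripper_force: 30.0
```

servo_tool(
  deltas=[
    {"tx": 0,"ty": 0,"tz": 0,"ax": 0,"ay": 0,"az": 0,"claw": 5},
    {"tx": 0,"ty": 0,"tz": 0,"ax": 0,"ay": 0,"az": 0,"claw": 5},
    {"tx": 0,"ty": 0,"tz": 0,"ax": 0,"ay": 0,"az": 0,"claw": 5},
    {"tx": 0,"ty": 0,"tz": 0,"ax": 0,"ay": 0,"az": 0,"claw": 5},
  ],
)

```text
time_s: 19.15
tcp_pos: [0.5758, 0.0015, 0.1542]
ee_rot: [[0.805, -0.593, 0.0], [-0.593, -0.805, 0.0], [0.0, -0.0, -1.0]]
wrist_force: [-0.4, -0.2, -3.1]
gripper_width: 0.205
gripper_force: 30.0
```

```bash
python3 - <<'E'
from h import *
a=capture("scene");cv2.imwrite("pics/scene6.png",a)
go([.5768,.001,.145],-36.5)
tc=np.array(sense()["tcp_pos"])
c=proj("scene",tc)[0];print("tcp px",c)
g=cv2.cvtColor(a,cv2.COLOR_BGR2GRAY).astype(float)
# disc lower rim (z=tc) : radial profile along rays toward camera-side, sampled in world directions
for deg in range(-80,100,15):
    t=np.radians(deg);r=np.arange(.024,.048,.002)
    uv=proj("scene",np.c_[tc[0]+r*np.cos(t),tc[1]+r*np.sin(t),0*r+tc[2]]).astype(np.float32)
    print(deg,cv2.remap(g.astype(np.float32),uv[:,0].reshape(1,-1),uv[:,1].reshape(1,-1),1)[0].astype(int))
E
```

```text
t 19.2 tcp [0.5758 0.0014 0.1542] yaw -36.41 F [ 0.  -0.3 -3.8] w 17.9
  mm [ 1.1 -0.3  9.2] rad [-0.0002 -0.      0.0016]
tcp px [282.78150945 208.22224047]
-80 [145 137 131 138 179 139  94  61  59  65  74  84]
-65 [ 89 143 176 182 153 112  78  59  60  61  60  60]
-50 [ 40  50  93 113 106  86  67  59  57  57  58  60]
-35 [176 170 167 128 108 107 112 112  89  67  58  58]
-20 [195 187 147 111 101  91  80  80  81  76  71  69]
-5 [107 131 128 107 100  91  82  78  78  77  76  77]
10 [ 48  75 100  98  94  85  80  76  78  79  78  78]
25 [ 88  96 101  99  95  87  80  74  75  76  77  77]
40 [ 99 102 100  98  96  91  80  73  73  73  70  68]
55 [84 92 93 98 96 91 72 58 57 59 59 59]
70 [13 29 51 83 89 81 66 59 60 61 60 59]
85 [ 61  79  92 101  97  89  76  69  75  75  67  66]
```

The held rotor sits within about 1 mm of the TCP, so the hub target is about (0.576, 0.0005). Descend.

servo_tool(
  deltas=[
    {"tx": 0.7,"ty": 0.6,"tz": 4,"ax": 0,"ay": 0,"az": 0,"claw": 5},
    {"tx": 0.7,"ty": 0.6,"tz": 10,"ax": 0,"ay": 0,"az": 0,"claw": 5},
    {"tx": 0.7,"ty": 0.6,"tz": 16,"ax": 0,"ay": 0,"az": 0,"claw": 5},
    {"tx": 0.7,"ty": 0.6,"tz": 20,"ax": 0,"ay": 0,"az": 0,"claw": 5},
    {"tx": 0.7,"ty": 0.6,"tz": 22,"ax": 0,"ay": 0,"az": 0,"claw": 5},
    {"tx": 0.7,"ty": 0.6,"tz": 24,"ax": 0,"ay": 0,"az": 0,"claw": 5},
    {"tx": 0.7,"ty": 0.6,"tz": 26,"ax": 0,"ay": 0,"az": 0,"claw": 5},
    {"tx": 0.7,"ty": 0.6,"tz": 27,"ax": 0,"ay": 0,"az": 0,"claw": 5},
    {"tx": 0.7,"ty": 0.6,"tz": 27,"ax": 0,"ay": 0,"az": 0,"claw": 5},
  ],
)

```text
time_s: 19.95
tcp_pos: [0.5759, -0.0004, 0.127]
ee_rot: [[0.804, -0.595, -0.0], [-0.595, -0.804, -0.0], [-0.0, 0.0, -1.0]]
wrist_force: [0.0, 0.6, -2.9]
gripper_width: 0.205
gripper_force: 30.0
```

servo_tool(
  deltas=[
    {"tx": 0,"ty": 0,"tz": 1,"ax": 0,"ay": 0,"az": 0,"claw": 5},
    {"tx": 0,"ty": 0,"tz": 2,"ax": 0,"ay": 0,"az": 0,"claw": 5},
    {"tx": 0,"ty": 0,"tz": 2,"ax": 0,"ay": 0,"az": 0,"claw": 5},
  ],
)

```text
time_s: 20.2
tcp_pos: [0.5759, -0.0004, 0.125]
ee_rot: [[0.804, -0.595, -0.0], [-0.595, -0.804, 0.0], [-0.0, 0.0, -1.0]]
wrist_force: [0.3, 0.5, -3.4]
gripper_width: 0.202
gripper_force: 30.0
```

servo_tool(
  deltas=[
    {"tx": 0,"ty": 0,"tz": 1.5,"ax": 0,"ay": 0,"az": 0,"claw": 5},
    {"tx": 0,"ty": 0,"tz": 3,"ax": 0,"ay": 0,"az": 0,"claw": 5},
    {"tx": 0,"ty": 0,"tz": 4,"ax": 0,"ay": 0,"az": 0,"claw": 5},
    {"tx": 0,"ty": 0,"tz": 4,"ax": 0,"ay": 0,"az": 0,"claw": 5},
  ],
)

```text
time_s: 20.53
tcp_pos: [0.5758, -0.0004, 0.1208]
ee_rot: [[0.804, -0.595, -0.001], [-0.595, -0.804, -0.0], [-0.001, 0.0, -1.0]]
wrist_force: [-0.4, -0.8, -2.4]
gripper_width: 0.205
gripper_force: 30.0
```

servo_tool(
  deltas=[
    {"tx": 0,"ty": 0,"tz": 1,"ax": 0,"ay": 0,"az": 0,"claw": 5},
    {"tx": 0,"ty": 0,"tz": 2,"ax": 0,"ay": 0,"az": 0,"claw": 5},
    {"tx": 0,"ty": 0,"tz": 2,"ax": 0,"ay": 0,"az": 0,"claw": 5},
  ],
)

```text
time_s: 20.78
tcp_pos: [0.5759, -0.0004, 0.1189]
ee_rot: [[0.804, -0.595, -0.0], [-0.595, -0.804, -0.0], [-0.0, 0.0, -1.0]]
wrist_force: [0.3, 1.6, -3.2]
gripper_width: 0.207
gripper_force: 30.0
```

servo_tool(
  deltas=[
    {"tx": 0,"ty": 0,"tz": 1,"ax": 0,"ay": 0,"az": 0,"claw": 5},
    {"tx": 0,"ty": 0,"tz": 2,"ax": 0,"ay": 0,"az": 0,"claw": 5},
    {"tx": 0,"ty": 0,"tz": 2,"ax": 0,"ay": 0,"az": 0,"claw": 5},
  ],
)

```text
time_s: 21.03
tcp_pos: [0.5759, -0.0004, 0.1169]
ee_rot: [[0.804, -0.595, -0.0], [-0.595, -0.804, -0.0], [-0.0, 0.0, -1.0]]
wrist_force: [-0.5, -0.2, -2.6]
gripper_width: 0.206
gripper_force: 30.0
```

servo_tool(
  deltas=[
    {"tx": 0,"ty": 0,"tz": 1,"ax": 0,"ay": 0,"az": 0,"claw": 5},
    {"tx": 0,"ty": 0,"tz": 2,"ax": 0,"ay": 0,"az": 0,"claw": 5},
    {"tx": 0,"ty": 0,"tz": 2,"ax": 0,"ay": 0,"az": 0,"claw": 5},
  ],
)

```text
time_s: 21.28
tcp_pos: [0.5758, -0.0004, 0.1149]
ee_rot: [[0.804, -0.595, -0.0], [-0.595, -0.804, -0.0], [-0.0, 0.0, -1.0]]
wrist_force: [-0.0, -1.3, -3.1]
gripper_width: 0.207
gripper_force: 30.0
```

The key has already dropped into the slot (0.115, with no contact force). Continue onto the ejector.

servo_tool(
  deltas=[
    {"tx": 0,"ty": 0,"tz": 1.5,"ax": 0,"ay": 0,"az": 0,"claw": 5},
    {"tx": 0,"ty": 0,"tz": 3,"ax": 0,"ay": 0,"az": 0,"claw": 5},
    {"tx": 0,"ty": 0,"tz": 4,"ax": 0,"ay": 0,"az": 0,"claw": 5},
    {"tx": 0,"ty": 0,"tz": 5,"ax": 0,"ay": 0,"az": 0,"claw": 5},
    {"tx": 0,"ty": 0,"tz": 6,"ax": 0,"ay": 0,"az": 0,"claw": 5},
    {"tx": 0,"ty": 0,"tz": 6,"ax": 0,"ay": 0,"az": 0,"claw": 5},
  ],
)

```text
time_s: 21.78
tcp_pos: [0.5762, -0.0004, 0.1099]
ee_rot: [[0.804, -0.594, 0.0], [-0.594, -0.804, -0.0], [0.001, -0.0, -1.0]]
wrist_force: [-1.1, -1.1, 3.2]
gripper_width: 0.207
gripper_force: 30.0
```

servo_tool(
  deltas=[
    {"tx": 0,"ty": 0,"tz": 1,"ax": 0,"ay": 0,"az": 0,"claw": 5},
    {"tx": 0,"ty": 0,"tz": 2,"ax": 0,"ay": 0,"az": 0,"claw": 5},
    {"tx": 0,"ty": 0,"tz": 3,"ax": 0,"ay": 0,"az": 0,"claw": 5},
    {"tx": 0,"ty": 0,"tz": 4,"ax": 0,"ay": 0,"az": 0,"claw": 5},
    {"tx": 0,"ty": 0,"tz": 4,"ax": 0,"ay": 0,"az": 0,"claw": 5},
    {"tx": 0,"ty": 0,"tz": 4,"ax": 0,"ay": 0,"az": 0,"claw": 5},
  ],
)

```text
time_s: 22.28
tcp_pos: [0.5762, -0.0005, 0.1054]
ee_rot: [[0.804, -0.595, 0.0], [-0.595, -0.804, -0.0], [0.0, -0.0, -1.0]]
wrist_force: [-1.9, -0.1, 5.1]
gripper_width: 0.202
gripper_force: 30.0
```

servo_tool(
  deltas=[
    {"tx": 0,"ty": 0,"tz": 1,"ax": 0,"ay": 0,"az": 0,"claw": 5},
    {"tx": 0,"ty": 0,"tz": 2,"ax": 0,"ay": 0,"az": 0,"claw": 5},
    {"tx": 0,"ty": 0,"tz": 3,"ax": 0,"ay": 0,"az": 0,"claw": 5},
    {"tx": 0,"ty": 0,"tz": 3.5,"ax": 0,"ay": 0,"az": 0,"claw": 5},
    {"tx": 0,"ty": 0,"tz": 3.5,"ax": 0,"ay": 0,"az": 0,"claw": 5},
    {"tx": 0,"ty": 0,"tz": 3.5,"ax": 0,"ay": 0,"az": 0,"claw": 5},
  ],
)

```text
time_s: 22.78
tcp_pos: [0.5762, -0.0005, 0.1023]
ee_rot: [[0.804, -0.594, 0.001], [-0.594, -0.804, -0.0], [0.001, -0.0, -1.0]]
wrist_force: [-3.1, -0.8, 6.4]
gripper_width: 0.205
gripper_force: 30.0
```

servo_tool(
  deltas=[
    {"tx": 0,"ty": 0,"tz": 0.5,"ax": 0,"ay": 0,"az": 0,"claw": 5},
    {"tx": 0,"ty": 0,"tz": 1,"ax": 0,"ay": 0,"az": 0,"claw": 5},
    {"tx": 0,"ty": 0,"tz": 1,"ax": 0,"ay": 0,"az": 0,"claw": 5},
    {"tx": 0,"ty": 0,"tz": 1,"ax": 0,"ay": 0,"az": 0,"claw": 5},
  ],
)

```text
time_s: 23.12
tcp_pos: [0.5763, -0.0005, 0.1022]
ee_rot: [[0.804, -0.594, 0.001], [-0.594, -0.804, -0.0], [0.001, -0.0, -1.0]]
wrist_force: [-4.6, 0.4, 10.9]
gripper_width: 0.202
gripper_force: 30.0
```

servo_tool(
  deltas=[
    {"tx": -0.6,"ty": 0.4,"tz": 0.5,"ax": 0,"ay": 0,"az": 0,"claw": 5},
    {"tx": -0.6,"ty": 0.4,"tz": 1,"ax": 0,"ay": 0,"az": 0,"claw": 5},
    {"tx": -0.6,"ty": 0.4,"tz": 1.8,"ax": 0,"ay": 0,"az": 0,"claw": 5},
    {"tx": -0.6,"ty": 0.4,"tz": 1.8,"ax": 0,"ay": 0,"az": 0,"claw": 5},
    {"tx": -0.6,"ty": 0.4,"tz": 1.8,"ax": 0,"ay": 0,"az": 0,"claw": 5},
    {"tx": -0.6,"ty": 0.4,"tz": 1.8,"ax": 0,"ay": 0,"az": 0,"claw": 5},
  ],
)

```text
time_s: 23.62
tcp_pos: [0.5764, -0.0005, 0.1021]
ee_rot: [[0.805, -0.594, 0.003], [-0.594, -0.805, -0.001], [0.003, -0.001, -1.0]]
wrist_force: [-5.8, 0.9, 16.7]
gripper_width: 0.204
gripper_force: 30.0
```

```bash
python3 - <<'E'
from h import *
a=capture("scene");cv2.imwrite("pics/scene7.png",a)
go([.576,0,.102],-36.5)
# rim gap + cover still hanging check
T=np.array(C["scene"]["cam_to_world"])
for l in("cover","rotor"):
    for d in recognise(l,"scene"):
        if d["confidence"]>.3: print(l,round(d["confidence"],2),np.round((T@np.r_[d["xyz"],1])[:3],3))
h=cv2.imread("pics/scene5.png").astype(int);u,v=proj("scene",[.511,-.2535,.12])[0].astype(int)
print("cover patch diff",np.abs(a[v-8:v+8,u-8:u+8].astype(int)-h[v-8:v+8,u-8:u+8]).mean())
E
```

```text
t 23.6667 tcp [ 5.763e-01 -5.000e-04  1.021e-01] yaw -36.42 F [-5.6  0.4 16.8] w 17.4
  mm [-0.6 -0.2  0.1] rad [-0.0013 -0.0029  0.0014]
cover 0.74 [ 0.524 -0.246  0.145]
cover 0.52 [0.376 0.05  0.043]
rotor 0.71 [ 0.591 -0.     0.11 ]
cover patch diff 21.44140625
```

The rotor is seated: z stays at 0.102 while the force rises to about 17 N, and the cover is still on the hook. Handing in.

```bash
python3 -c "
from station import *
print(finish_job())"
```

```text
the job is handed in; nothing more can be done
None
```

The job is handed in: the cover hangs by its handle on the hook, released, and the rotor's key is in the slot with the rotor fully home at z = 0.102 m, still gripped and pressed with about 17 N, at 23.7 s of the 72 s allowed; my first grab at the cover missed and turned it about 3° on the drive before the second attempt held.

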